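# Open the mist tank's safety filler cap

### The arm

A 7-joint arm with a two-finger parallel gripper is mounted at the origin on the work surface. World frame = base frame: x ahead of the robot, y to its left, z up, the work surface at z = 0. Lengths are in m, angles in rad, forces in N, time in s.
With the tool pointing down it reaches from about 0.35 to 0.9 m from the base axis. Payload 7.2 kg.
Tool frame: the origin (TCP) lies on the centre line of the jaws, within the pads' length; the fingertips stand 22 mm ahead of it and the grasp point (between the pads) lies 3 mm ahead of it (bot.tip_reach is the distance from the TCP to the fingertips, in m); y points along the fingers, z is the direction in which the jaws open and shut, and the axes are right-handed (so a half turn about y gives the same grasp; the last joint's range is limited). The gripper opens to 88 mm and grips with 3 to 60 N. Pads are 20 mm wide; open, the fingers measure 115 mm over their backs; the gripper's body (75 mm by 178 mm) begins 61 mm behind the grasp point.
Start: joints at [1.278, 0.411, -0.013, 1.596, 0.006, 1.134, -0.082], TCP at [0.139, -0.609, 0.209] pointing down, gripper open.
Joint ranges: [-2.95, 2.95], [-0.29, 1.99], [-1.47, 1.44], [0.14, 2.54], [-1.03, 4.17], [0.13, 1.85], [-2.86, 2.86]. Speed limits (rad/s): [2.39, 2.39, 3.01, 3.01, 3.14, 3.14, 3.14].

### API

Orientations are given as [roll, pitch, yaw] about the fixed x, y, z axes, in that order (R = Rz(yaw) Ry(pitch) Rx(roll)).
In Python, from plant import observe, optics, order, bot gives the robot as it stands.
- The arm moves only by the tool move_arm, never from a script. Its argument "plan" is a list that holds one entry, the list of rows, each a list of 7 numbers: the shift along the tool's x, y, z normalised to -1 to 1, where 1 is 25 mm, then the turn, a rotation vector about the tool's x, y, z normalised to -1 to 1, where 1 is 6 degrees, then the opening, from 0 (shut) to 1 (fully open). In form: [[[x, y, z, wx, wy, wz, hand], ...]]. A call has 1 to 12 rows; each row shifts and turns the commanded pose from where the row before left it, along the tool's axes as they then stand; what a row does not reach is not made up. A row lasts 1/8 s, in which the tool goes at most 62.5 mm and 10.7 degrees, less where a joint would pass 70% of its speed; a pose out of reach is approached as far as the arm can. A call with a number of a shift or a turn outside -1 to 1 is refused whole. A call with a gripper value outside its range is refused whole. The fingers move at their own pace and stop on an object; "newtons" is the grip in N (left out, the last holds). Time passes only in rows, so rows that do not move let the fingers close. It gives the time, the measured TCP pose, the force and the opening at its end, in the units of the state.
- observe(): the state, without advancing time (a new reading comes with each control period).
- optics.capture(name): name is "side" or "top" or "wrist"; returns a dict with "frame" (480x640x3 uint8, red, green, blue), "mtx" (3x3 intrinsics, pixels), "cam_to_world" (4x4, takes a point from camera to world coordinates). Camera axes: x right, y up, looking along -z (the intrinsics and any distortion apply to the point x, -y, -z); pixel columns grow to the right and rows downward; lengths in m; the calibration is good to about 2 mm. A picture is of the moment at which its call begins. There is no depth.
- order.hand_in(): hands the job in, once; it reports no verdict.
The state is a dict: "time": time; "q": joint angles; "joint_velocities": joint speeds; "joint_efforts": joint torques, N m; "tool_pos": TCP position; "tcp_rot": TCP orientation; "force": force on the tool from outside, world axes, zero at the start; "torque": the same for the moment, N m; "finger_gap": finger opening in m.
Only numpy, scipy, OpenCV 4.12 (cv2) and the standard library are available. Lean on these libraries where they do the work, as an engineer would, in place of code of your own. Each camera call takes 0.05 s, during which the arm holds its last target.

### The job

The mist tank for the bonsai is due for a refill: push its orange safety cap down against the spring, by feel and no harder than it needs, twist it anticlockwise free of its catches and lift it off. Set the cap down gently, upright on its plug, in the middle of the blue parts tray and let go. Do not force the cap, and leave everything else on the table where it is.

Things in the scene. Friction and masses are not known exactly. Their poses are not given: they have to be found in the camera images.
- cap_wing (a point): Centre of the upright wing (grip bar) on the orange safety cap, on the cap's axis: wing 48 mm long (x axis), 14 mm thick (y), 22 mm high (z), reaching 11 mm above and below this point. Its foot stands on the flat top of the cap's round body (53 mm across); fingertips may press there either side of the wing.
- cap: The same cap, loose once freed, about 120 g; origin on its axis at its underside, 53 mm below the wing's centre, same axes. White plug 39 mm across, 18 mm high, then orange body 53 mm across, 24 mm high, then the wing. Two ears in line with the wing stick out at the body's foot to 36 mm from the axis.
- tank: Blue mist tank fixed to the table, 150 x 170 x 70 mm; origin at the centre of its underside, z up. The cap starts locked in the filler neck on the tank's vertical axis, wing along the tank's x axis within 0.1 rad. To free it push straight down, keep it down, and turn it anticlockwise seen from above, then lift straight up.
- neck (a point): Centre of the black filler neck at the tank's deck, 70 mm up, tank's axes. Two catches, 29 to 42 mm from the axis, reach 44 to 48 mm above the deck. A spring plate under the cap holds its ears up in notches under the red blocks: 6 to 8 N at first, 10 to 14 N at the bottom. Freed, the cap rises 3 mm above its locked height; its plug sits up to 18 mm deep in the neck.
- catch (a point): Red block over one ear of the locked cap, 41 mm above the deck. How deep to push differs from tank to tank and is not measured: the ears clear the white catch lips 4 to 13 mm down; 1.5 mm further the cap sits hard on the neck's rim. Push slowly till the push exceeds the spring's (about 17 N) and stop; over 35 N between cap and tank does damage.
- free_mark (a point): One of two green marks on the tank's deck, 53 mm from the neck's axis, at 1.15 rad anticlockwise from the tank's x axis (its twin is opposite). With the wing pointing at the marks the ears are clear of the lips. They come clear at 0.97 rad and meet an end stop at about 1.36 rad.
- tray_in (a point): Centre of the inner floor of the blue parts tray fixed on the table: 140 x 140 mm outside, 18 mm high, walls 4 mm, floor about 4 mm above the table; axes along its sides.
- tray: The same tray; origin at the centre of its underside.
- coil_a: roll of dark bonsai wire, a flat ring 110 mm across, 14 mm high; bystander, loose; origin at the centre of its underside
- coil_b: roll of copper wire, a flat ring 90 mm across, 12 mm high; bystander, loose; origin at the centre of its underside
- mug: white mug 76 mm across, 90 mm high; bystander, loose; origin at the centre of its underside
- pot: empty terracotta pot 100 mm across, 60 mm high; bystander, loose; origin at the centre of its underside
- brush: bench brush lying flat; bystander, loose; origin at the centre of its underside
- shears: dark steel bonsai shears lying flat, 140 mm long; bystander, loose; origin at the centre of its underside
- wound_paste: small jar with a green lid, 48 mm across, 60 mm high; bystander, loose; origin at the centre of its underside
Mind the look-alikes: they are no part of the job. Of the things that look like the tank, take the one that is nearest to the robot's base at the start.

How it is judged:
By the outcome, as a careful person would: the job done as asked, in the order asked, and still so for the second after the job is handed in, with the robot touching nothing.
It also fails if it takes over 67 s, if anything falls off the work surface, if the arm or the gripper's body presses on something with over 40 N, if the wrist force passes 120 N, or if a joint passes its speed limit or range.

## Working session

There is one attempt and no reset: what is moved stays moved. The work goes in short steps, Python scripts to look and compute and a tool call to move; the robot and the scene stay as the last step left them, time stands still between calls to the robot, and variables do not carry over. Pictures are saved under pics/ and viewed, and the job is handed in when it is done.

Besides the shell and the picture viewer there is one more tool, called after "Call:" as name(argument=value, ...) on one line, values as JSON. move_arm: Moves the arm, as the interface text tells. Scaled input: -1 to 1 covers 25 mm each way for a shift and 6 degrees each way for a turn. Its arguments: {"type":"object","properties":{"plan":{"type":"array","items":{"type":"array","items":{"type":"array","items":{"type":"number"}}}},"newtons":{"type":"number"}},"required":["plan"]}

```bash
mkdir -p pics; ls
python3 - <<'E'
from plant import observe, optics, order, bot
import cv2
print(observe()); print(bot, [a for a in dir(bot) if a[0]!='_'])
for n in ["side","top","wrist"]:
    c=optics.capture(n); cv2.imwrite(f"pics/{n}0.png",c["frame"][:,:,::-1]); print(n,c["mtx"].tolist(),c["cam_to_world"].round(4).tolist(),c.keys())
E
```

```text
pics
{'time': 0.0, 'q': array([ 1.27782614,  0.41191127, -0.01270548,  1.59703643,  0.00557626,
        1.13429646, -0.08222034]), 'joint_velocities': array([-0.00082831, -0.00058011, -0.00077086,  0.00066953, -0.0006565 ,
        0.00014769,  0.00099026]), 'joint_efforts': array([ 8.47583560e-04, -5.87945151e+01,  6.41984381e-01, -2.91081959e+01,
       -5.38243807e-02,  1.82680052e-02,  1.42476501e-04]), 'tool_pos': array([ 0.13914494, -0.60877258,  0.20800516]), 'tcp_rot': array([-1.57240975e+00, -9.57529822e-05, -2.91683418e+00]), 'force': array([0.56854918, 0.09101046, 0.1118226 ]), 'torque': array([ 0.00719509,  0.00884799, -0.03117178]), 'finger_gap': 0.08792898864076173}
<Robot object at 0x7f8f865c7a10> ['Unreachable', 'tip_reach']
side [[574.3648602960365, 0.0, 321.90477063086905], [0.0, 574.3648602960365, 237.05489465326684], [0.0, 0.0, 1.0]] [[0.9848, 0.1017, -0.1411, 0.26], [-0.1738, 0.5436, -0.8212, -1.3358], [-0.0068, 0.8332, 0.553, 1.0775], [0.0, 0.0, 0.0, 1.0]] dict_keys(['frame', 'mtx', 'cam_to_world'])
top [[553.9010381129531, 0.0, 322.9764871452], [0.0, 553.9010381129531, 228.09529723037537], [0.0, 0.0, 1.0]] [[0.0068, 0.9917, -0.1285, 0.3163], [-1.0, 0.0066, -0.002, 0.1299], [-0.0011, 0.1286, 0.9917, 1.428], [0.0, 0.0, 0.0, 1.0]] dict_keys(['frame', 'mtx', 'cam_to_world'])
wrist [[337.2188037045536, 0.0, 315.52742221211207], [0.0, 337.2188037045536, 241.51658060015453], [0.0, 0.0, 1.0]] [[0.2237, 0.9284, 0.2966, 0.221], [-0.9746, 0.2136, 0.0665, -0.5906], [-0.0016, -0.3039, 0.9527, 0.384], [0.0, 0.0, 0.0, 1.0]] dict_keys(['frame', 'mtx', 'cam_to_world'])
```

View pics/side0.png

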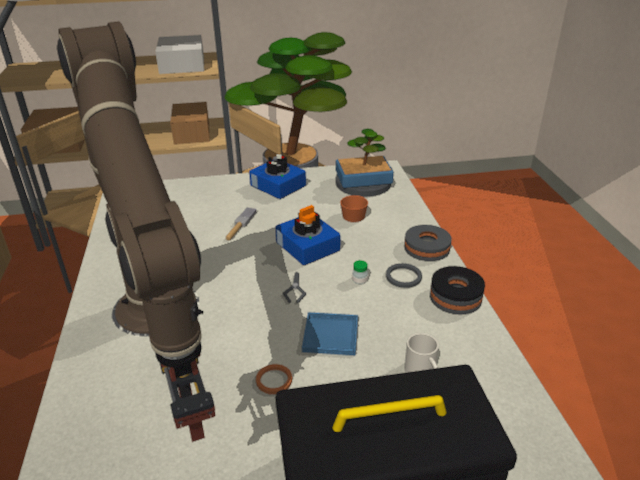

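View pics/top0.png

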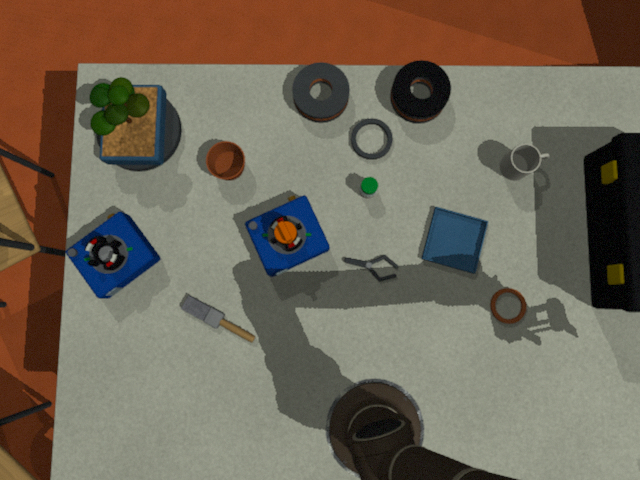

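View pics/wrist0.png

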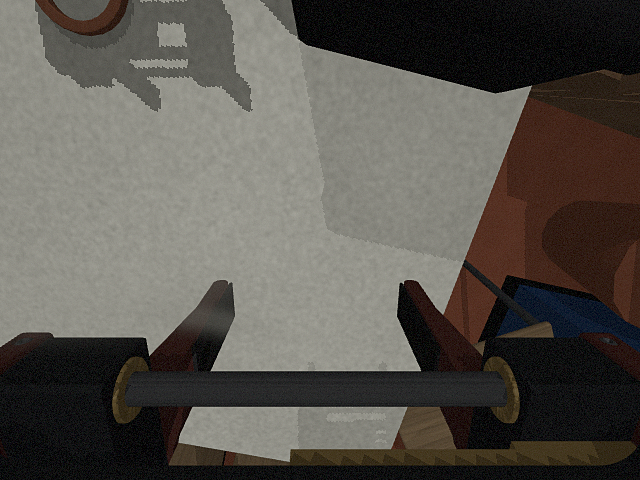

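Top view: the near tank with the orange cap is at about (286,235), the tray at (455,240) and the capless twin at (108,255). Next I'll zoom in and measure.

```bash
cat > h.py <<'E'
import numpy as np, cv2
from plant import observe, optics
def ray(c,u,v):
    K=c["mtx"];T=c["cam_to_world"]
    d=T[:3,:3]@np.array([(u-K[0,2])/K[0,0],-(v-K[1,2])/K[1,1],-1.]);return T[:3,3],d/np.linalg.norm(d)
def plane(c,u,v,z):
    o,d=ray(c,u,v);return o+d*(z-o[2])/d[2]
def proj(c,p):
    K=c["mtx"];T=c["cam_to_world"];q=T[:3,:3].T@(np.asarray(p)-T[:3,3]);return np.array([K[0,2]+K[0,0]*q[0]/-q[2],K[1,2]-K[1,1]*q[1]/-q[2]])
def tri(c1,p1,c2,p2):
    o,d=ray(c1,*p1);o2,d2=ray(c2,*p2)
    s=np.linalg.lstsq(np.c_[d,-d2],o2-o,rcond=None)[0];a=o+s[0]*d;b=o2+s[1]*d2
    return (a+b)/2,np.linalg.norm(a-b)
def crop(c,x,y,w,h,k,f):
    cv2.imwrite(f,cv2.resize(c["frame"][y:y+h,x:x+w,::-1],None,fx=k,fy=k,interpolation=cv2.INTER_CUBIC))
E
python3 - <<'E'
from h import *
t=optics.capture("top");s=optics.capture("side")
crop(t,236,185,100,100,6,"pics/tz.png");crop(s,265,195,85,75,8,"pics/sz.png")
def mask(c,lo,hi,box):
    hsv=cv2.cvtColor(c["frame"],cv2.COLOR_RGB2HSV);m=cv2.inRange(hsv,lo,hi);z=np.zeros_like(m);x,y,w,h=box;z[y:y+h,x:x+w]=m[y:y+h,x:x+w];return z
# tray
m=mask(t,(95,60,30),(112,255,255),(405,195,100,90))
cs=max(cv2.findContours(m,0,2)[0],key=cv2.contourArea);r=cv2.minAreaRect(cs);print("tray",r,cv2.contourArea(cs))
b=cv2.boxPoints(r)
P=np.array([plane(t,*p,0.018) for p in b]);print(P.round(4),np.linalg.norm(P-np.roll(P,1,0),axis=1),P.mean(0))
m=mask(s,(95,60,30),(112,255,255),(290,300,80,65))
cs=max(cv2.findContours(m,0,2)[0],key=cv2.contourArea);print("side tray rect", cv2.approxPolyDP(cv2.convexHull(cs),4,True).reshape(-1,2).tolist())
# tank
m=mask(t,(105,120,30),(125,255,255),(236,185,100,100))
cs=max(cv2.findContours(m,0,2)[0],key=cv2.contourArea);ap=cv2.approxPolyDP(cv2.convexHull(cs),4,True).reshape(-1,2);print("tank",ap.tolist(),[plane(t,*map(float,p),.07).round(3).tolist() for p in ap])
# orange, green, red
for n,lo,hi in [("orange",(8,150,100),(20,255,255)),("green",(50,100,50),(80,255,255)),("red",(0,150,80),(5,255,255))]:
  for c,nm,box in((t,"top",(246,195,90,80)),(s,"side",(275,200,60,50))):
    m=mask(c,lo,hi,box)
    k,l,st,ce=cv2.connectedComponentsWithStats(m)
    print(n,nm,[(st[i].tolist(),ce[i].round(1).tolist()) for i in range(1,k) if st[i,4]>3])
E
```

```text
tray ((454.8173828125, 239.71018981933594), (55.61916732788086, 54.59532928466797), 14.42077350616455) 2876.0
[[ 0.4207 -0.1178  0.018 ]
 [ 0.5575 -0.155   0.018 ]
 [ 0.5223 -0.2928  0.018 ]
 [ 0.3864 -0.254   0.018 ]] [0.14044572 0.141766   0.14217403 0.14133377] [ 0.47173462 -0.20486762  0.018     ]
side tray rect [[308, 313], [356, 315], [354, 354], [302, 351]]
tank [[305, 196], [328, 249], [270, 275], [245, 223]] [[0.573, 0.178, 0.07], [0.44, 0.12, 0.07], [0.376, 0.261, 0.07], [0.504, 0.326, 0.07]]
orange top [([274, 221, 23, 23, 402], [285.1, 231.7])]
orange side [([299, 205, 17, 19, 233], [307.0, 214.5])]
green top [([305, 233, 6, 3, 17], [307.6, 234.1]), ([263, 234, 5, 3, 12], [265.2, 234.8])]
green side [([309, 236, 2, 3, 5], [309.6, 236.8])]
red top [([277, 218, 6, 4, 12], [280.1, 219.3]), ([289, 243, 6, 5, 19], [291.1, 244.9])]
red side [([296, 219, 4, 3, 8], [297.5, 220.1])]
```

View pics/tz.png

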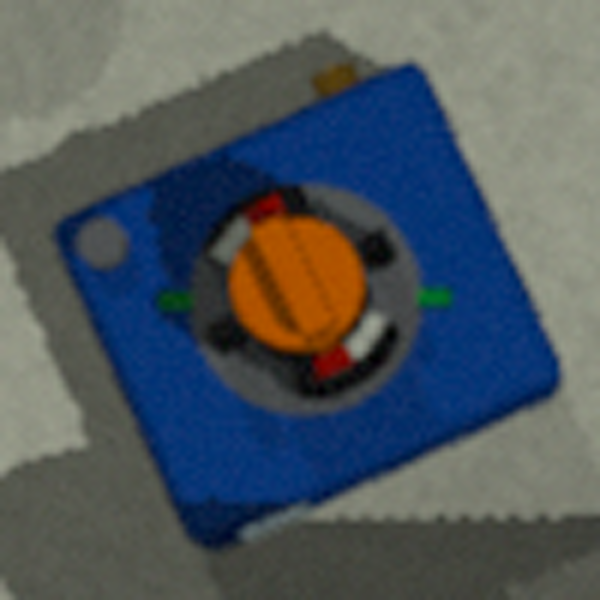

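View pics/sz.png

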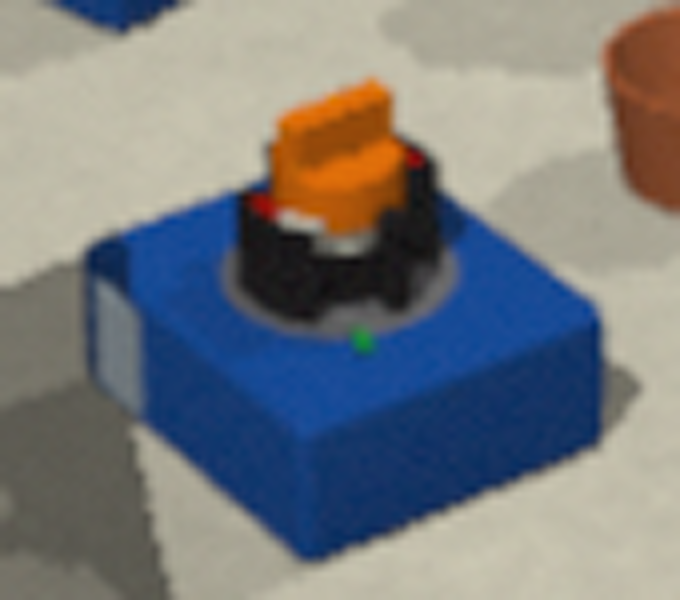

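Run:
```python
from h import *
t=optics.capture("top");s=optics.capture("side")
g=[plane(t,307.6,234.1,.07),plane(t,265.2,234.8,.07)];n=(g[0]+g[1])/2
d=g[0]-g[1];a=np.arctan2(d[1],d[0])
print("marks",g,np.linalg.norm(d),n,"ang",a,"x",a-1.15)
print("tank corners mean",np.mean([plane(t,*p,.07) for p in [(305,196),(328,249),(270,275),(245,223)]],0))
r=[plane(t,280.1,219.3,.111),plane(t,291.1,244.9,.111)];d=r[0]-r[1];print("red",r,np.linalg.norm(d),np.mean(r,0),np.arctan2(d[1],d[0]))
print("side mark",plane(s,309.6,236.8,.07))
p,e=tri(t,(236+290/6,185+285/6),s,(306.9,208.4));print("wingtop rough",p,e)
# side top ends of wing
print("wingtop at z", [plane(s,306.9,208.4,z).round(4).tolist() for z in (.13,.14,.15,.16)])
K=np.eye(3)
big=cv2.resize(t["frame"][205:260,260:315],None,fx=14,fy=14,interpolation=cv2.INTER_CUBIC)
ang=a-1.15
for z in (.14,.15):
  for sx in(-1,1):
    for sy in (-1,1):
      for k,c in(("t",t),("s",s)):
        q=np.array([sx*.024,sy*.007]);R=np.array([[np.cos(ang),-np.sin(ang)],[np.sin(ang),np.cos(ang)]])
        p=np.r_[n[:2]+R@q,z];pr=proj(c,p)
        print(z,k,((pr-[236,185])*6).round(0) if k=="t" else ((pr-[265,195])*8).round(0))
```

```text
marks [array([0.47707491, 0.17049566, 0.07      ]), array([0.4746377 , 0.27514878, 0.07      ])] 0.10468150445226741 [0.47585631 0.22282222 0.07      ] ang -1.547512120473865 x -2.6975121204738652
tank corners mean [0.47313776 0.22126281 0.07      ]
red [array([0.50758519, 0.23571674, 0.111     ]), array([0.44598472, 0.20840855, 0.111     ])] 0.06738216234259378 [0.47678496 0.22206264 0.111     ] 0.4172777183405333
side mark [0.47883679 0.16888657 0.07      ]
wingtop rough [0.47592224 0.22246996 0.14304496] 0.00815143175660418
wingtop at z [[0.4831, 0.2447, 0.13], [0.4808, 0.228, 0.14], [0.4784, 0.2114, 0.15], [0.4761, 0.1947, 0.16]]
0.14 t [249. 228.]
0.14 s [365.  90.]
0.14 t [281. 213.]
0.14 s [385. 104.]
0.14 t [300. 339.]
0.14 s [265. 126.]
0.14 t [332. 323.]
0.14 s [285. 141.]
0.15 t [247. 225.]
0.15 s [364.  68.]
0.15 t [279. 209.]
0.15 s [384.  82.]
0.15 t [298. 336.]
0.15 s [264. 104.]
0.15 t [331. 321.]
0.15 s [284. 119.]
```

Call:
move_arm(plan=[[[0, -0.8, 0, 0, -1, 0, 1], [0, 0, 0, 0, -1, 0, 1], [-0.98, 0, -0.73, 0, 0, 0, 1], [-0.98, 0, -0.73, 0, 0, 0, 1], [-0.98, 0, -0.73, 0, 0, 0, 1], [-0.98, 0, -0.73, 0, 0, 0, 1], [-0.98, 0, -0.73, 0, 0, 0, 1], [-0.98, 0, -0.73, 0, 0, 0, 1], [-0.98, 0, -0.73, 0, 0, 0, 1], [-0.98, 0, -0.73, 0, 0, 0, 1], [-0.98, 0, -0.73, 0, 0, 0, 1], [-0.98, 0, -0.73, 0, 0, 0, 1]]], newtons=20)

```text
time: 1.85
tool_pos: [0.2852, -0.3397, 0.229]
tcp_rot: [-1.57, 0.0, -2.707]
force: [-0.6, -0.6, -0.2]
finger_gap: 0.0877
```

```bash
cat >> h.py <<'E'
from scipy.spatial.transform import Rotation as Ro
def delta(p,yaw=None):
    o=observe();R=Ro.from_euler('xyz',o["tcp_rot"]).as_matrix()
    print("t",o["time"],"pos",o["tool_pos"].round(4),"rpy",o["tcp_rot"].round(4),"F",o["force"].round(2),"T",o["torque"].round(2),"gap",round(o["finger_gap"],4),"q",o["q"].round(2))
    print("shift units",(R.T@(np.asarray(p)-o["tool_pos"])/.025).round(3))
    if yaw is not None: 
        Rt=Ro.from_euler('xyz',[-np.pi/2,0,yaw]).as_matrix();print("turn units",(np.degrees(Ro.from_matrix(R.T@Rt).as_rotvec())/6).round(3))
E
python3 -c "
from h import *
delta([.38,-.15,.228],-2.697)"
```

```text
t 1.85 pos [ 0.2852 -0.3397  0.229 ] rpy [-1.5703e+00  1.0000e-04 -2.7074e+00] F [-0.56 -0.56 -0.19] T [-0.01 -0.06 -0.  ] gap 0.0877 q [ 0.99  0.09 -0.24  1.97  0.02  1.08 -0.4 ]
shift units [-6.632  0.039 -5.29 ]
turn units [-0.004 -0.099 -0.001]
```

Call:
move_arm(plan=[[[-0.95, 0, -0.75, 0, 0, 0, 1], [-0.95, 0, -0.75, 0, 0, 0, 1], [-0.95, 0, -0.75, 0, 0, 0, 1], [-0.95, 0, -0.75, 0, 0, 0, 1], [-0.95, 0, -0.75, 0, 0, 0, 1], [-0.95, 0, -0.75, 0, 0, 0, 1], [-0.95, 0, -0.75, 0, 0, 0, 1], [-0.82, 0, -0.98, 0, 0, 0, 1], [-0.82, 0, -0.98, 0, 0, 0, 1], [-0.82, 0, -0.98, 0, 0, 0, 1], [-0.82, 0, -0.98, 0, 0, 0, 1], [-0.82, 0, -0.98, 0, 0, 0, 1]]])

```text
time: 3.35
tool_pos: [0.4221, 0.0036, 0.2291]
tcp_rot: [-1.57, 0.0, -2.708]
force: [0.1, -1.1, 0.0]
finger_gap: 0.0879
```

```bash
python3 -c "
from h import *
delta([.476,.222,.228],-2.697)"
```

```text
t 3.35 pos [0.4221 0.0036 0.2291] rpy [-1.5703e+00  4.0000e-04 -2.7075e+00] F [ 0.1  -1.06  0.03] T [-0.    0.01  0.03] gap 0.0879 q [ 0.49  0.08 -0.64  1.99  0.06  1.08 -1.31]
shift units [-5.631  0.041 -7.019]
turn units [-0.005 -0.101 -0.004]
```

Call:
move_arm(plan=[[[-0.8, 0, -1, 0, -0.1, 0, 1], [-0.8, 0, -1, 0, 0, 0, 1], [-0.8, 0, -1, 0, 0, 0, 1], [-0.8, 0, -1, 0, 0, 0, 1], [-0.8, 0, -1, 0, 0, 0, 1], [-0.8, 0, -1, 0, 0, 0, 1], [-0.8, 0, -1, 0, 0, 0, 1], [0, 0, 0, 0, 0, 0, 1], [0, 0, 0, 0, 0, 0, 1]]])

```text
time: 4.47
tool_pos: [0.4731, 0.2201, 0.2286]
tcp_rot: [-1.57, -0.001, -2.697]
force: [0.5, 0.4, -0.0]
finger_gap: 0.0881
```

Run:
```python
from h import *
delta([.476,.222,.228],-2.697)
w=optics.capture("wrist");s=optics.capture("side");t=optics.capture("top")
cv2.imwrite("pics/w1.png",w["frame"][:,:,::-1]);print(w["cam_to_world"].round(4).tolist())
crop(s,250,150,120,120,5,"pics/s1.png")
```

```text
t 4.475 pos [0.4731 0.2201 0.2286] rpy [-1.5704e+00 -7.0000e-04 -2.6969e+00] F [ 0.53  0.38 -0.01] T [-0.03  0.    0.04] gap 0.0881 q [ 0.09  0.31 -0.76  1.78  0.23  1.15 -1.87]
shift units [-0.138  0.024 -0.018]
turn units [-0.004  0.001  0.007]
[[0.4309, 0.8596, 0.2746, 0.5489], [-0.9024, 0.4103, 0.1315, 0.2561], [0.0003, -0.3045, 0.9525, 0.4044], [0.0, 0.0, 0.0, 1.0]]
```

View pics/w1.png

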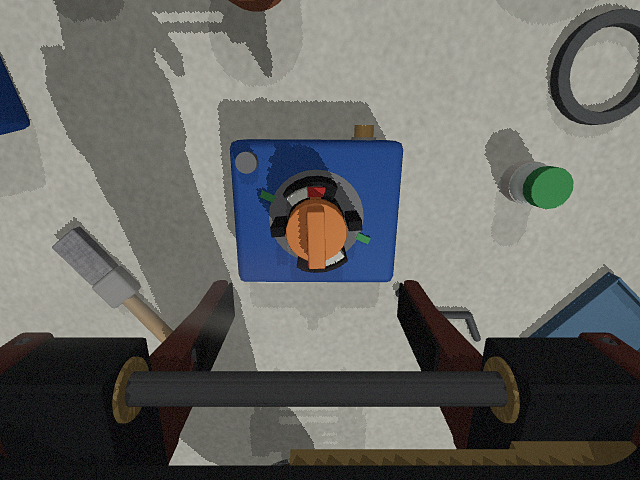

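View pics/s1.png

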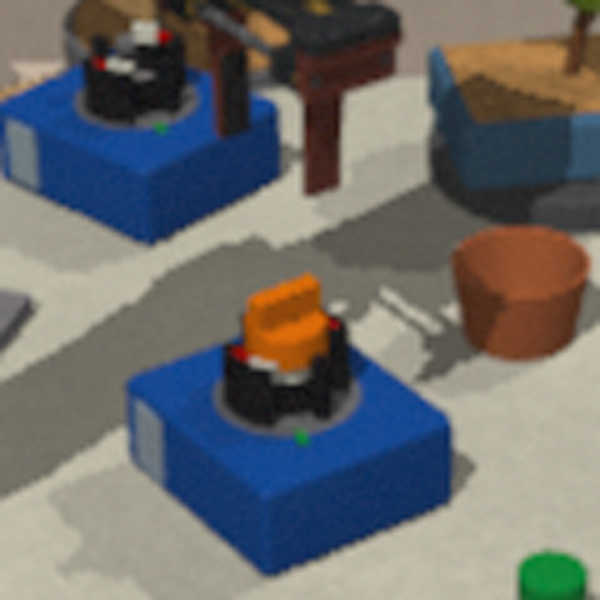

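Run:
```python
from h import *
w=optics.capture("wrist");crop(w,260,170,110,110,5,"pics/w1z.png")
for z in (.138,.1435,.149):print(z,[((proj(w,[.476+a*.024*np.cos(.444)-b*.007*np.sin(.444),.2222+a*.024*np.sin(.444)+b*.007*np.cos(.444),z])-[260,170])*5).round(0).tolist() for a,b in((1,1),(1,-1),(-1,-1),(-1,1))])
```

```text
0.138 [[225.0, 187.0], [312.0, 187.0], [310.0, 465.0], [228.0, 465.0]]
0.1435 [[224.0, 194.0], [313.0, 194.0], [311.0, 477.0], [227.0, 478.0]]
0.149 [[223.0, 202.0], [313.0, 202.0], [311.0, 490.0], [226.0, 490.0]]
```

View pics/w1z.png

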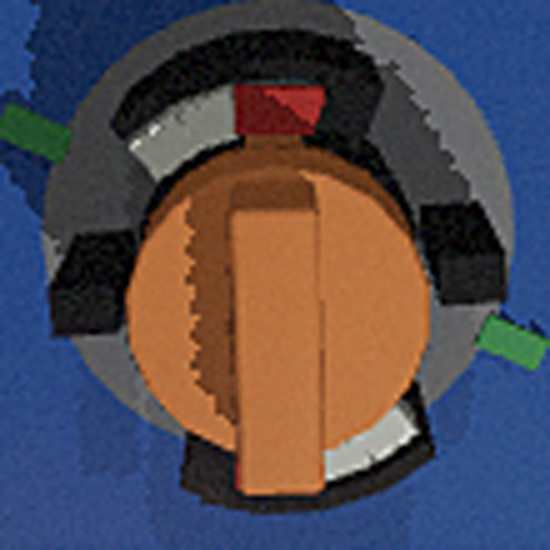

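Run:
```python
from h import *
w=optics.capture("wrist")
f=lambda x,y:(260+x/5,170+y/5)
a,b=plane(w,*f(35,132),.07),plane(w,*f(515,342),.07);d=b-a
print("marks",a,b,(a+b)/2,np.linalg.norm(d),np.arctan2(d[1],d[0]))
for z in(.1415,.1435,.1455):
  P=[plane(w,*f(*p),z) for p in((233,211),(317,211),(325,494),(237,494))]
  d=P[0]+P[1]-P[2]-P[3];print(z,"wing",np.mean(P,0),np.linalg.norm(d)/2,np.arctan2(d[1],d[0]),np.linalg.norm(P[0]-P[1]))
print("body circle",plane(w,*f(278,300),.1215))
delta([.474,.2207,.228])
```

```text
marks [0.47466093 0.27368761 0.07      ] [0.47700457 0.16647638 0.07      ] [0.47583275 0.220082   0.07      ] 0.10723684694779874 -1.5489397239036147
0.1415 wing [0.47355529 0.21942738 0.1415    ] 0.0486350771414854 0.4643335266599126 0.013395918423109773
0.1435 wing [0.47412888 0.21970222 0.1435    ] 0.048265627251550335 0.46433352665991207 0.013294158111871849
0.1455 wing [0.47470247 0.21997706 0.1455    ] 0.04789617736161524 0.464333526659913 0.01319239780063395
body circle [0.47711669 0.22111866 0.1215    ]
t 4.725 pos [0.4734 0.2198 0.229 ] rpy [-1.5702e+00  2.0000e-04 -2.6982e+00] F [-0.18  0.61 -0.68] T [-0.01  0.02 -0.  ] gap 0.088 q [ 0.09  0.31 -0.76  1.78  0.23  1.15 -1.87]
shift units [-0.036  0.039 -0.021]
```

Call:
move_arm(plan=[[[-0.08, 0, 0.02, 0, -0.2, 0, 0.36], [0, 0, 0, 0, 0, 0, 0.36], [0, 0.4, 0, 0, 0, 0, 0.36], [0, 0.6, 0, 0, 0, 0, 0.36], [0, 0.6, 0, 0, 0, 0, 0.36], [0, 0.6, 0, 0, 0, 0, 0.36], [0, 0, 0, 0, 0, 0, 0.36], [0, 0, 0, 0, 0, 0, 0.36]]])

```text
time: 5.72
tool_pos: [0.4754, 0.2214, 0.174]
tcp_rot: [-1.571, 0.0, -2.676]
force: [-0.6, -0.1, 0.3]
finger_gap: 0.0316
```

Run:
```python
from h import *
delta([.4755,.221,.148],-2.677)
w=optics.capture("wrist");cv2.imwrite("pics/w2.png",w["frame"][:,:,::-1])
```

```text
t 5.725 pos [0.4754 0.2214 0.174 ] rpy [-1.5710e+00  2.0000e-04 -2.6757e+00] F [-0.59 -0.07  0.32] T [ 0.05 -0.01 -0.04] gap 0.0316 q [ 0.07  0.37 -0.75  1.84  0.29  1.04 -1.9 ]
shift units [0.004 1.04  0.016]
turn units [ 0.002  0.012 -0.002]
```

View pics/w2.png

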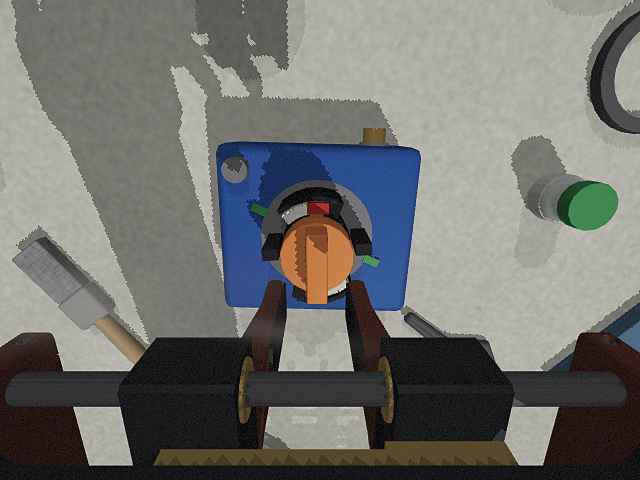

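Wrist view: the wing's top is centred near u=317 and the open fingers near u=316, so they straddle it. Lowering.

Call:
move_arm(plan=[[[0, 0.5, 0, 0, 0, 0, 0.36], [0, 0.4, 0, 0, 0, 0, 0.36], [0, 0.1, 0, 0, 0, 0, 0.36], [0, 0, 0, 0, 0, 0, 0.36]]])

```text
time: 6.28
tool_pos: [0.4751, 0.2212, 0.1486]
tcp_rot: [-1.571, -0.001, -2.676]
force: [0.1, -0.3, 0.6]
finger_gap: 0.0318
```

Run:
```python
from h import *
delta([.4755,.221,.145],-2.677)
w=optics.capture("wrist");crop(w,220,150,200,200,4,"pics/w3.png");s=optics.capture("side");crop(s,260,170,100,100,6,"pics/s3.png")
```

```text
t 6.275 pos [0.4751 0.2212 0.1486] rpy [-1.5710e+00 -5.0000e-04 -2.6758e+00] F [ 0.07 -0.31  0.6 ] T [-0.01 -0.02 -0.02] gap 0.0318 q [ 0.05  0.4  -0.73  1.87  0.32  0.99 -1.92]
shift units [-0.01   0.142  0.013]
turn units [0.002 0.012 0.005]
```

View pics/w3.png

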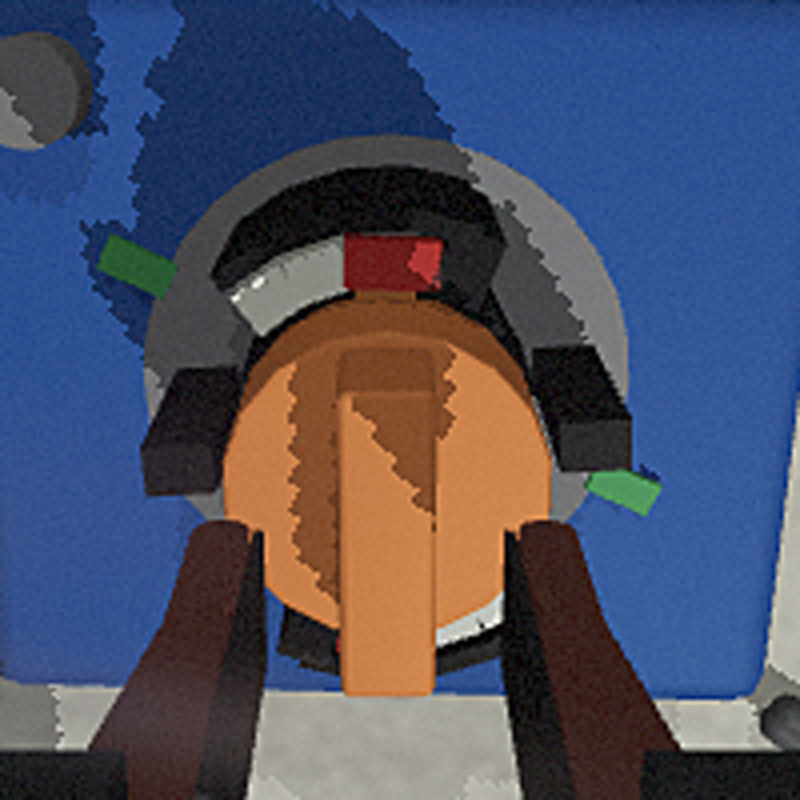

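View pics/s3.png

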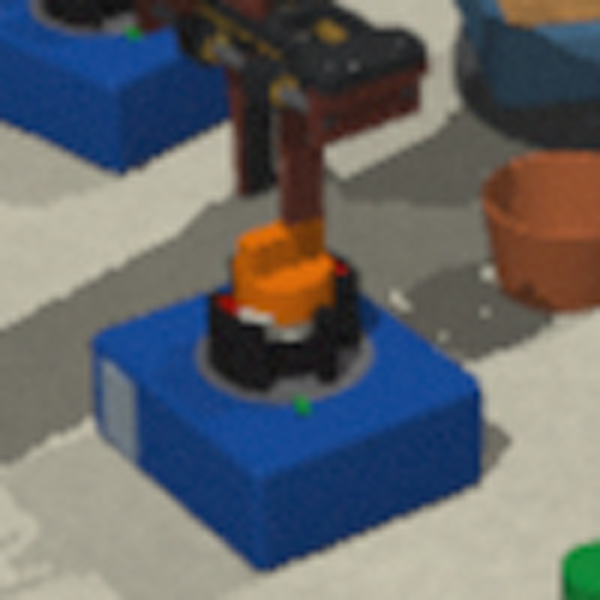

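Run:
```python
from h import *
s=optics.capture("side");w=optics.capture("wrist");o=observe();R=Ro.from_euler('xyz',o["tcp_rot"]).as_matrix();p=o["tool_pos"]
for n,sg in(("+",1),("-",-1),("0",0)):
  for along in (.022,0.):
    q=p+R@np.array([0,along,sg*.016]);print(n,along,q.round(4),"side",((proj(s,q)-[260,170])*6).round(0),"wrist",((proj(w,q)-[220,150])*4).round(0))
c=np.array([.4753,.2212,.1435]);print("wingtop",((proj(s,c)-[260,170])*6).round(0),((proj(w,c)-[220,150])*4).round(0))
print(R.round(3))
```

```text
+ 0.022 [0.4827 0.207  0.1271] side [292. 271.] wrist [482. 490.]
+ 0.0 [0.4827 0.207  0.1491] side [291. 235.] wrist [493. 551.]
- 0.022 [0.4683 0.2356 0.1271] side [257. 246.] wrist [281. 490.]
- 0.0 [0.4683 0.2356 0.1491] side [256. 211.] wrist [270. 550.]
0 0.022 [0.4755 0.2213 0.1271] side [274. 259.] wrist [382. 490.]
0 0.0 [0.4755 0.2213 0.1491] side [273. 223.] wrist [381. 550.]
wingtop [273. 232.] [381. 535.]
[[-0.894  0.001  0.449]
 [-0.449  0.    -0.894]
 [-0.001 -1.     0.   ]]
```

Run:
```python
from h import *
from plant import bot
print(bot.tip_reach)
t=optics.capture("top");s=optics.capture("side");w=optics.capture("wrist")
crop(t,230,170,110,110,6,"pics/t4.png");crop(s,280,180,60,60,12,"pics/s4.png")
o=observe();R=Ro.from_euler('xyz',o["tcp_rot"]).as_matrix();p=o["tool_pos"]
for k in (.022,.003,-.01):
  for sg in(1,-1):
    for x in(-.01,.01):
      for g in(.016,.029):
        q=p+R@np.array([x,k,sg*g]);print(k,sg,x,g,"top",((proj(t,q)-[230,170])*6).round(0),"side",((proj(s,q)-[280,180])*12).round(0),"wrist",((proj(w,q)-[220,150])*4).round(0))
```

```text
0.022
0.022 1 -0.01 0.016 top [358. 331.] side [373. 411.] wrist [483. 431.]
0.022 1 -0.01 0.029 top [388. 316.] side [402. 431.] wrist [567. 431.]
0.022 1 0.01 0.016 top [380. 376.] side [312. 434.] wrist [481. 548.]
0.022 1 0.01 0.029 top [410. 361.] side [341. 455.] wrist [561. 548.]
0.022 -1 -0.01 0.016 top [285. 366.] side [304. 361.] wrist [279. 431.]
0.022 -1 -0.01 0.029 top [256. 381.] side [276. 342.] wrist [196. 431.]
0.022 -1 0.01 0.016 top [307. 411.] side [242. 385.] wrist [282. 548.]
0.022 -1 0.01 0.029 top [278. 426.] side [215. 365.] wrist [201. 548.]
0.003 1 -0.01 0.016 top [355. 324.] side [372. 349.] wrist [493. 478.]
0.003 1 -0.01 0.029 top [385. 309.] side [401. 369.] wrist [584. 478.]
0.003 1 0.01 0.016 top [378. 370.] side [310. 373.] wrist [489. 604.]
0.003 1 0.01 0.029 top [408. 355.] side [339. 393.] wrist [578. 604.]
0.003 -1 -0.01 0.016 top [281. 360.] side [302. 300.] wrist [269. 478.]
0.003 -1 -0.01 0.029 top [251. 375.] side [274. 281.] wrist [178. 478.]
0.003 -1 0.01 0.016 top [304. 406.] side [240. 323.] wrist [272. 603.]
0.003 -1 0.01 0.029 top [273. 421.] side [213. 304.] wrist [184. 603.]
-0.01 1 -0.01 0.016 top [353. 320.] side [371. 306.] wrist [501. 515.]
-0.01 1 -0.01 0.029 top [384. 305.] side [400. 326.] wrist [598. 515.]
-0.01 1 0.01 0.016 top [376. 366.] side [309. 330.] wrist [497. 648.]
-0.01 1 0.01 0.029 top [406. 351.] side [338. 350.] wrist [591. 648.]
-0.01 -1 -0.01 0.016 top [278. 356.] side [301. 258.] wrist [261. 515.]
-0.01 -1 -0.01 0.029 top [248. 371.] side [273. 238.] wrist [164. 515.]
-0.01 -1 0.01 0.016 top [301. 402.] side [239. 281.] wrist [265. 648.]
-0.01 -1 0.01 0.029 top [270. 417.] side [211. 261.] wrist [171. 648.]
```

View pics/t4.png

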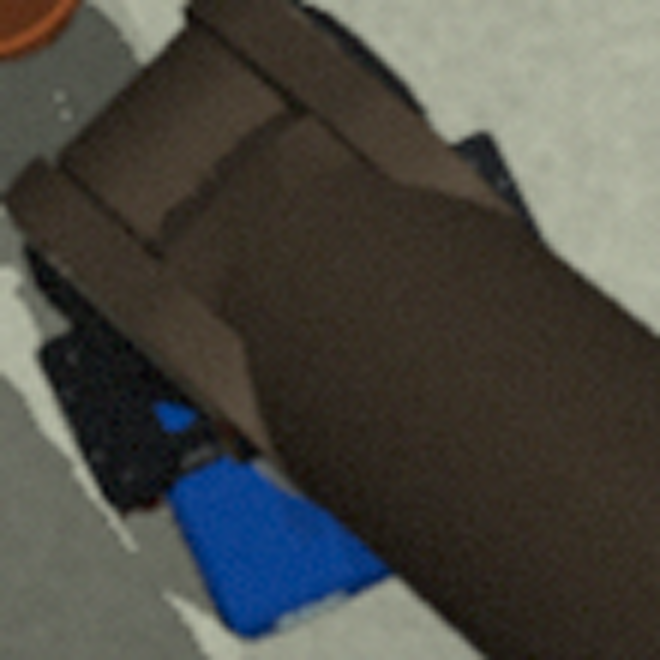

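View pics/s4.png

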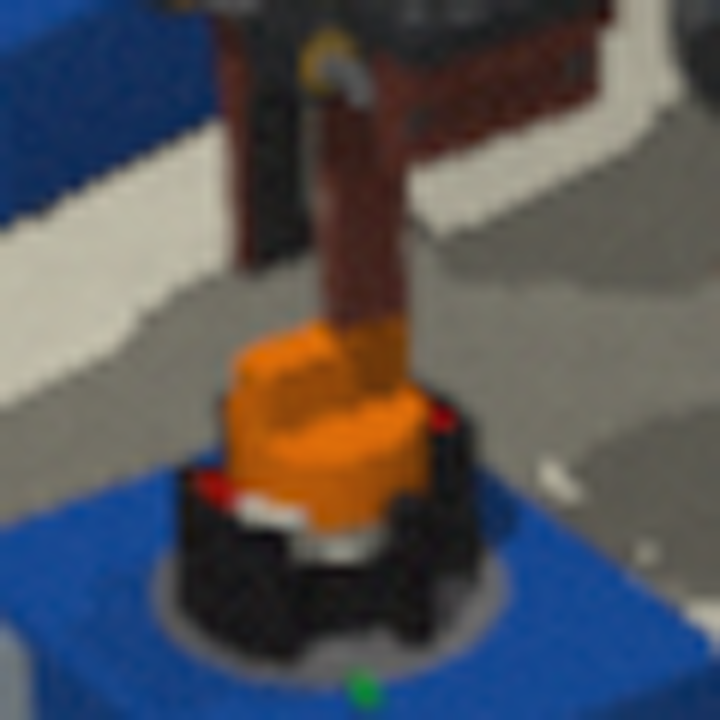

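Camera views put the visible fingertips about 33 mm higher than the stated 22 mm reach, above the wing top. I'll test by closing gently.

Call:
move_arm(plan=[[[0, 0, 0, 0, 0, 0, 0.25], [0, 0, 0, 0, 0, 0, 0.1], [0, 0, 0, 0, 0, 0, 0.1], [0, 0, 0, 0, 0, 0, 0.1]]], newtons=5)

```text
time: 7.12
tool_pos: [0.4753, 0.2212, 0.1488]
tcp_rot: [-1.571, -0.0, -2.676]
force: [-0.6, -0.4, -0.1]
finger_gap: 0.0091
```

Run:
```python
from h import *
delta([.4755,.221,.145],-2.677)
w=optics.capture("wrist");crop(w,220,150,200,200,4,"pics/w5.png");s=optics.capture("side");crop(s,280,180,60,60,12,"pics/s5.png")
```

```text
t 7.125 pos [0.4753 0.2212 0.1488] rpy [-1.5707 -0.     -2.6759] F [-0.58 -0.38 -0.12] T [-0.04 -0.02  0.01] gap 0.0091 q [ 0.05  0.4  -0.73  1.87  0.32  0.99 -1.92]
shift units [-0.005  0.153  0.01 ]
turn units [-0.001  0.011  0.   ]
```

View pics/w5.png

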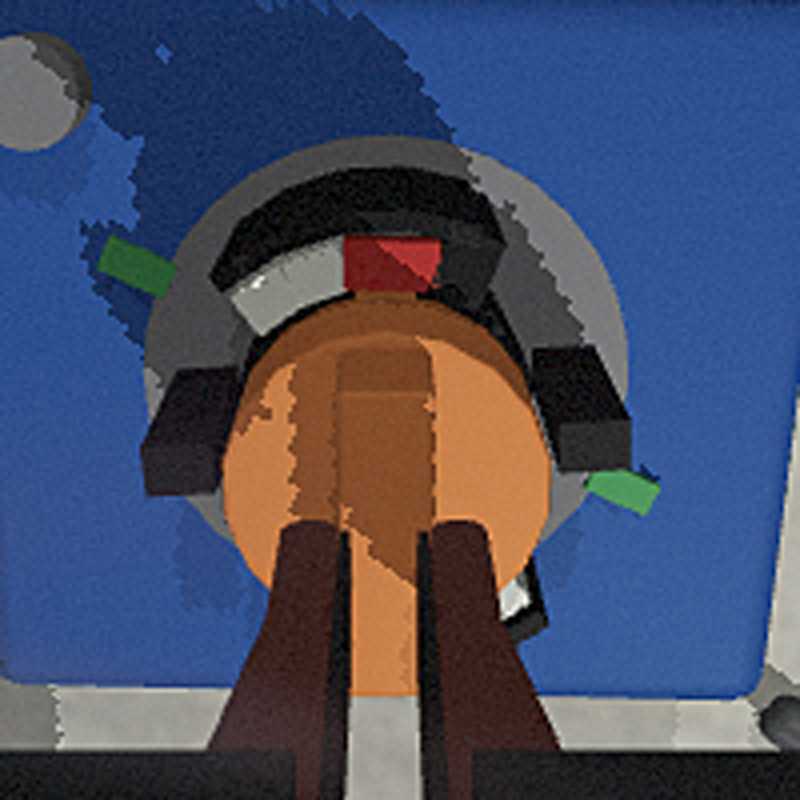

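View pics/s5.png

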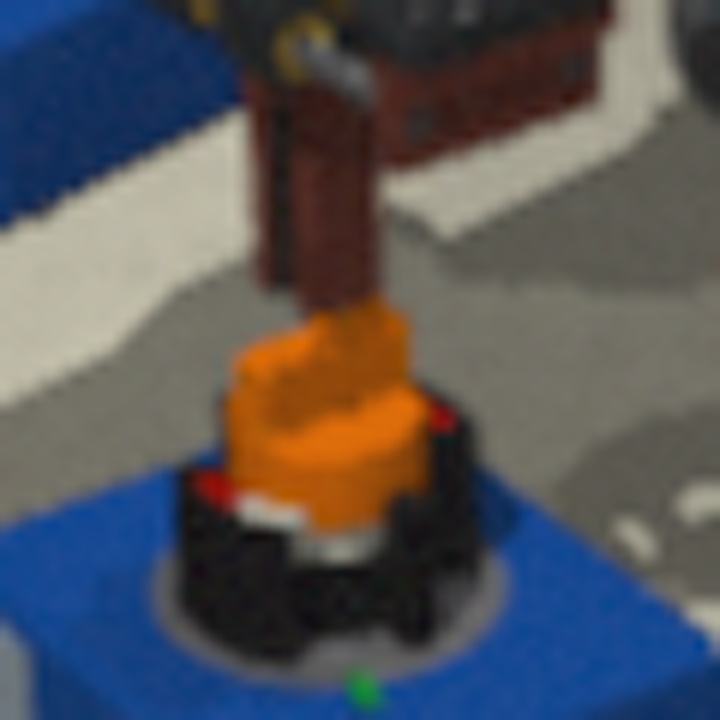

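The gap went to 9 mm with nothing between the fingers. So the cameras are right: the tips stand about 11 mm above the reported TCP height. I'll trust the cameras and force feedback, reopen and go lower.

Call:
move_arm(plan=[[[0, 0, 0, 0, 0, 0, 0.36], [0, 0, 0, 0, 0, 0, 0.36], [0, 0.4, 0, 0, 0, 0, 0.36], [0, 0.4, 0, 0, 0, 0, 0.36], [0, 0.2, 0, 0, 0, 0, 0.36], [0, 0.2, 0, 0, 0, 0, 0.36], [0, 0, 0, 0, 0, 0, 0.36]]], newtons=25)

```text
time: 8.1
tool_pos: [0.4751, 0.2211, 0.1184]
tcp_rot: [-1.571, -0.001, -2.676]
force: [0.1, -0.9, -0.5]
finger_gap: 0.0316
```

Run:
```python
from h import *
delta([.4755,.221,.115],-2.677)
w=optics.capture("wrist");crop(w,220,150,200,200,4,"pics/w6.png");s=optics.capture("side");crop(s,280,180,60,60,12,"pics/s6.png")
```

```text
t 8.1 pos [0.4751 0.2211 0.1184] rpy [-1.5709e+00 -7.0000e-04 -2.6758e+00] F [ 0.11 -0.88 -0.46] T [0.01 0.03 0.03] gap 0.0316 q [ 0.03  0.44 -0.71  1.9   0.35  0.93 -1.96]
shift units [-0.014  0.137  0.011]
turn units [0.001 0.011 0.007]
```

View pics/w6.png

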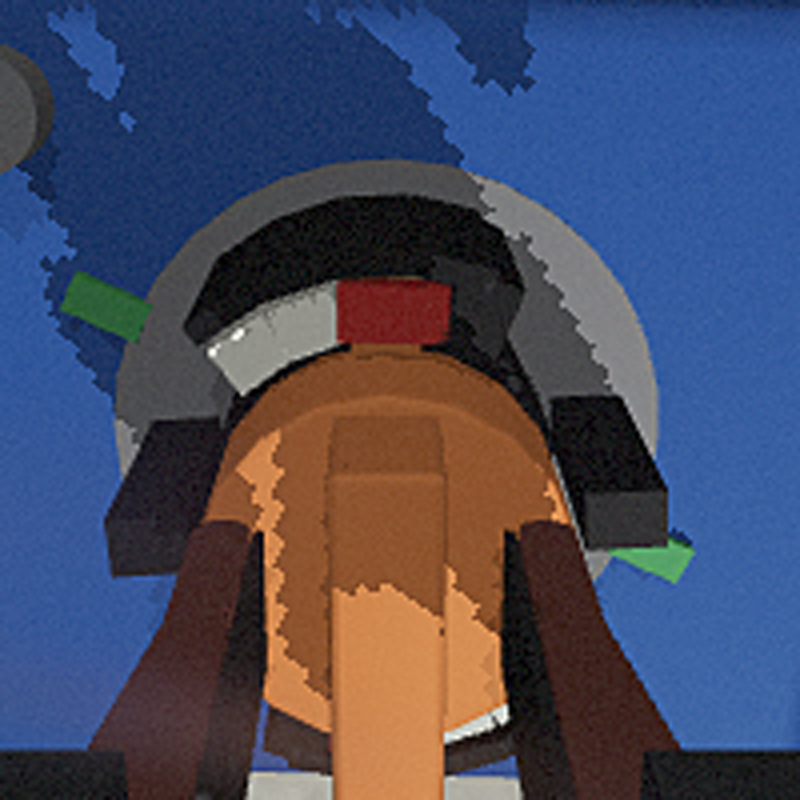

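View pics/s6.png

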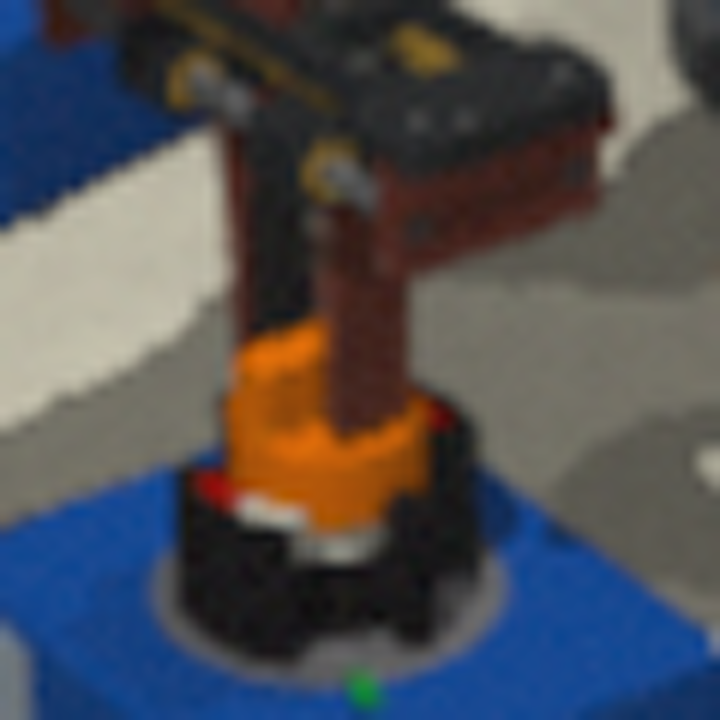

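Call:
move_arm(plan=[[[0, 0.1, 0, 0, 0, 0, 0.24], [0, 0.05, 0, 0, 0, 0, 0.24], [0, 0.04, 0, 0, 0, 0, 0.24], [0, 0, 0, 0, 0, 0, 0.24]]])

```text
time: 8.7
tool_pos: [0.4754, 0.2212, 0.1145]
tcp_rot: [-1.57, 0.0, -2.676]
force: [-1.6, -1.2, 5.4]
finger_gap: 0.0211
```

Call:
move_arm(plan=[[[0, 0.04, 0, 0, 0, 0, 0.24], [0, 0.04, 0, 0, 0, 0, 0.24], [0, 0, 0, 0, 0, 0, 0.24]]])

```text
time: 9.07
tool_pos: [0.4754, 0.2212, 0.1126]
tcp_rot: [-1.57, 0.0, -2.676]
force: [-1.9, -1.4, 6.3]
finger_gap: 0.0212
```

Contact is felt at about 5–6 N. Now I'll close on the wing.

Call:
move_arm(plan=[[[0, 0, 0, 0, 0, 0, 0.1], [0, 0, 0, 0, 0, 0, 0.1], [0, 0, 0, 0, 0, 0, 0.1]]], newtons=30)

```text
time: 9.45
tool_pos: [0.4759, 0.2215, 0.1129]
tcp_rot: [-1.57, 0.001, -2.676]
force: [-0.6, -1.4, 6.8]
finger_gap: 0.0138
```

Call:
move_arm(plan=[[[0, 0.04, 0, 0, 0, 0, 0.1], [0, 0.04, 0, 0, 0, 0, 0.1], [0, 0, 0, 0, 0, 0, 0.1]]])

```text
time: 9.82
tool_pos: [0.4759, 0.2214, 0.1109]
tcp_rot: [-1.57, 0.001, -2.676]
force: [-0.8, -1.8, 7.2]
finger_gap: 0.0137
```

Call:
move_arm(plan=[[[0, 0.03, 0, 0, 0, 0, 0.1], [0, 0, 0, 0, 0, 0, 0.1]]])

```text
time: 10.07
tool_pos: [0.4759, 0.2215, 0.1102]
tcp_rot: [-1.57, 0.001, -2.676]
force: [-1.1, -0.7, 8.1]
finger_gap: 0.0136
```

Call:
move_arm(plan=[[[0, 0.03, 0, 0, 0, 0, 0.1], [0, 0, 0, 0, 0, 0, 0.1]]])

```text
time: 10.32
tool_pos: [0.4759, 0.2215, 0.1095]
tcp_rot: [-1.57, 0.001, -2.676]
force: [-0.1, -0.9, 7.2]
finger_gap: 0.0137
```

Call:
move_arm(plan=[[[0, 0.02, 0, 0, 0, 0, 0.1], [0, 0, 0, 0, 0, 0, 0.1]]])

```text
time: 10.58
tool_pos: [0.4759, 0.2215, 0.109]
tcp_rot: [-1.57, 0.002, -2.676]
force: [-0.8, -0.5, 7.8]
finger_gap: 0.0137
```

Call:
move_arm(plan=[[[0, 0.02, 0, 0, 0, 0, 0.1], [0, 0, 0, 0, 0, 0, 0.1]]])

```text
time: 10.82
tool_pos: [0.4759, 0.2215, 0.1085]
tcp_rot: [-1.57, 0.001, -2.676]
force: [-1.0, -1.0, 7.9]
finger_gap: 0.0135
```

Call:
move_arm(plan=[[[0, 0.03, 0, 0, 0, 0, 0.1], [0, 0, 0, 0, 0, 0, 0.1]]])

```text
time: 11.08
tool_pos: [0.4759, 0.2215, 0.1078]
tcp_rot: [-1.57, 0.002, -2.676]
force: [-0.8, -0.7, 9.0]
finger_gap: 0.0137
```

Call:
move_arm(plan=[[[0, 0.03, 0, 0, 0, 0, 0.1], [0, 0, 0, 0, 0, 0, 0.1]]])

```text
time: 11.32
tool_pos: [0.4759, 0.2215, 0.107]
tcp_rot: [-1.57, 0.002, -2.676]
force: [-2.0, -0.1, 9.2]
finger_gap: 0.0139
```

Call:
move_arm(plan=[[[0, 0.02, 0, 0, 0, 0, 0.1], [0, 0, 0, 0, 0, 0, 0.1]]])

```text
time: 11.58
tool_pos: [0.4759, 0.2215, 0.1066]
tcp_rot: [-1.57, 0.002, -2.676]
force: [-1.8, -1.9, 9.5]
finger_gap: 0.0138
```

Call:
move_arm(plan=[[[0, 0.02, 0, 0, 0, 0, 0.1], [0, 0, 0, 0, 0, 0, 0.1]]])

```text
time: 11.82
tool_pos: [0.4759, 0.2215, 0.1061]
tcp_rot: [-1.57, 0.002, -2.676]
force: [-1.8, -0.7, 9.4]
finger_gap: 0.0137
```

Call:
move_arm(plan=[[[0, 0.02, 0, 0, 0, 0, 0.1], [0, 0, 0, 0, 0, 0, 0.1]]])

```text
time: 12.08
tool_pos: [0.4759, 0.2215, 0.1056]
tcp_rot: [-1.57, 0.002, -2.676]
force: [-2.0, -1.6, 9.4]
finger_gap: 0.0139
```

Call:
move_arm(plan=[[[0, 0.02, 0, 0, 0, 0, 0.1], [0, 0, 0, 0, 0, 0, 0.1]]])

```text
time: 12.32
tool_pos: [0.4759, 0.2215, 0.1051]
tcp_rot: [-1.57, 0.002, -2.676]
force: [-1.7, -1.9, 9.5]
finger_gap: 0.0137
```

Call:
move_arm(plan=[[[0, 0.02, 0, 0, 0, 0, 0.1], [0, 0, 0, 0, 0, 0, 0.1]]])

```text
time: 12.58
tool_pos: [0.4759, 0.2215, 0.1046]
tcp_rot: [-1.57, 0.002, -2.676]
force: [-1.0, -0.2, 10.0]
finger_gap: 0.0138
```

Call:
move_arm(plan=[[[0, 0.02, 0, 0, 0, 0, 0.1], [0, 0, 0, 0, 0, 0, 0.1]]])

```text
time: 12.82
tool_pos: [0.4759, 0.2215, 0.1042]
tcp_rot: [-1.57, 0.002, -2.676]
force: [-1.3, -1.2, 10.1]
finger_gap: 0.0139
```

Call:
move_arm(plan=[[[0, 0.02, 0, 0, 0, 0, 0.1], [0, 0, 0, 0, 0, 0, 0.1]]])

```text
time: 13.08
tool_pos: [0.4759, 0.2215, 0.1039]
tcp_rot: [-1.57, 0.002, -2.676]
force: [-1.4, -1.6, 12.9]
finger_gap: 0.0133
```

Call:
move_arm(plan=[[[0, 0.02, 0, 0, 0, 0, 0.1], [0, 0, 0, 0, 0, 0, 0.1]]])

```text
time: 13.32
tool_pos: [0.476, 0.2215, 0.1039]
tcp_rot: [-1.57, 0.002, -2.676]
force: [-3.8, -2.8, 17.4]
finger_gap: 0.0139
```

Call:
move_arm(plan=[[[0, 0.02, 0, 0, 0, 0, 0.1], [0, 0, 0, 0, 0, 0, 0.1]]])

```text
time: 13.58
tool_pos: [0.476, 0.2215, 0.1039]
tcp_rot: [-1.569, 0.002, -2.676]
force: [-5.8, -4.1, 23.0]
finger_gap: 0.0138
```

It bottomed at z≈0.1039. I'll ease off about 0.5 mm above the rim, then turn.

Call:
move_arm(plan=[[[0, -0.07, 0, 0, 0, 0, 0.1], [0, 0, 0, 0, 0, 0, 0.1]]])

```text
time: 13.82
tool_pos: [0.4759, 0.2215, 0.1046]
tcp_rot: [-1.57, 0.002, -2.676]
force: [-2.1, -0.9, 9.9]
finger_gap: 0.0139
```

Call:
move_arm(plan=[[[0, 0, 0, 0, -0.5, 0, 0.1], [0, 0, 0, 0, -0.5, 0, 0.1], [0, 0, 0, 0, 0, 0, 0.1]]])

```text
time: 14.2
tool_pos: [0.4763, 0.2219, 0.1046]
tcp_rot: [-1.57, 0.003, -2.57]
force: [-0.1, -0.3, 9.9]
finger_gap: 0.0141
```

```bash
python3 -c "
from h import *
delta([.4759,.2215,.1044],-1.547)"
```

```text
t 14.2 pos [0.4763 0.2219 0.1046] rpy [-1.5703  0.0026 -2.5705] F [-0.14 -0.34  9.87] T [-0.1   0.15  0.06] gap 0.0141 q [ 0.04  0.46 -0.73  1.91  0.39  0.91 -1.88]
shift units [0.022 0.008 0.003]
turn units [-0.017 -9.773 -0.02 ]
```

Call:
move_arm(plan=[[[0, 0, 0, 0, -0.8, 0, 0.1], [0, 0, 0, 0, -0.8, 0, 0.1], [0, 0, 0, 0, -0.8, 0, 0.1], [0, 0, 0, 0, -0.8, 0, 0.1], [0, 0, 0, 0, 0, 0, 0.1]]])

```text
time: 14.82
tool_pos: [0.4765, 0.2223, 0.1047]
tcp_rot: [-1.57, 0.003, -2.235]
force: [0.1, 0.6, 10.5]
finger_gap: 0.0138
```

```bash
python3 -c "
from h import *
delta([.4763,.2219,.1044],-1.547)"
```

```text
t 14.825 pos [0.4765 0.2223 0.1047] rpy [-1.5697  0.0031 -2.2349] F [ 0.14  0.59 10.47] T [0.08 0.1  0.03] gap 0.0138 q [ 0.1   0.49 -0.81  1.91  0.44  0.92 -1.59]
shift units [0.017 0.012 0.002]
turn units [-0.02  -6.569 -0.025]
```

Call:
move_arm(plan=[[[0, 0, 0, 0, -0.8, 0, 0.1], [0, 0, 0, 0, -0.8, 0, 0.1], [0, 0, 0, 0, -0.8, 0, 0.1], [0, 0, 0, 0, -0.8, 0, 0.1], [0, 0, 0, 0, 0, 0, 0.1]]])

```text
time: 15.45
tool_pos: [0.4765, 0.2224, 0.1047]
tcp_rot: [-1.569, 0.003, -1.9]
force: [1.3, 1.3, 11.4]
finger_gap: 0.0141
```

Call:
move_arm(plan=[[[0, 0, 0, 0, -0.8, 0, 0.1], [0, 0, 0, 0, -0.8, 0, 0.1], [0, 0, 0, 0, -0.8, 0, 0.1], [0, 0, 0, 0, -0.8, 0, 0.1], [0, 0, 0, 0, 0, 0, 0.1]]])

```text
time: 16.08
tool_pos: [0.4764, 0.2224, 0.1046]
tcp_rot: [-1.568, 0.002, -1.565]
force: [-0.3, 0.8, 9.4]
finger_gap: 0.0136
```

Run:
```python
from h import *
delta([.4765,.2223,.1044],-1.547)
w=optics.capture("wrist");crop(w,200,150,240,200,3,"pics/w7.png")
```

```text
t 16.075 pos [0.4764 0.2224 0.1046] rpy [-1.5683  0.0019 -1.5646] F [-0.32  0.84  9.45] T [0.11 0.11 0.04] gap 0.0136 q [ 0.2   0.55 -0.97  1.9   0.55  0.97 -1.01]
shift units [0.004 0.01  0.006]
turn units [-0.024 -0.169 -0.018]
```

View pics/w7.png

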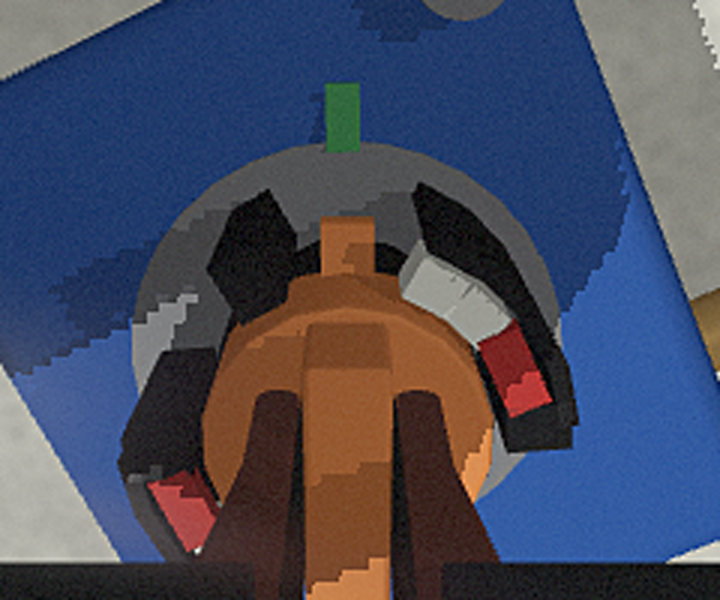

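The wrist view shows the ear (zoomed at 347,245) in line with the green mark (343,115) and clear of the white lip. Lifting slowly.

Call:
move_arm(plan=[[[0, -0.15, 0, 0, 0, 0, 0.1], [0, -0.15, 0, 0, 0, 0, 0.1], [0, -0.15, 0, 0, 0, 0, 0.1], [0, -0.15, 0, 0, 0, 0, 0.1], [0, 0, 0, 0, 0, 0, 0.1]]])

```text
time: 16.75
tool_pos: [0.4752, 0.2209, 0.1182]
tcp_rot: [-1.571, -0.0, -1.566]
force: [-0.6, 1.4, -1.7]
finger_gap: 0.0138
```

Call:
move_arm(plan=[[[0, -0.2, 0, 0, 0, 0, 0.1], [0, -0.2, 0, 0, 0, 0, 0.1], [0, -0.3, 0, 0, 0, 0, 0.1], [0, 0, 0, 0, 0, 0, 0.1]]])

```text
time: 17.25
tool_pos: [0.4756, 0.2214, 0.1366]
tcp_rot: [-1.57, 0.0, -1.566]
force: [-0.3, -0.0, -2.1]
finger_gap: 0.0135
```

Call:
move_arm(plan=[[[0, -0.4, 0, 0, 0, 0, 0.1], [0, -0.6, 0, 0, 0, 0, 0.1], [0, -0.6, 0, 0, 0, 0, 0.1], [0, 0, 0, 0, 0, 0, 0.1]]])

```text
time: 17.75
tool_pos: [0.4761, 0.2217, 0.1775]
tcp_rot: [-1.568, 0.001, -1.566]
force: [0.3, -0.4, -1.8]
finger_gap: 0.0141
```

Run:
```python
from h import *
delta([.4717,-.2049,.19])
s=optics.capture("side");crop(s,230,120,140,140,5,"pics/s8.png")
w=optics.capture("wrist");crop(w,160,120,320,240,2,"pics/w8.png")
```

```text
t 17.75 pos [0.4761 0.2217 0.1775] rpy [-1.5682e+00  8.0000e-04 -1.5662e+00] F [ 0.28 -0.37 -1.8 ] T [-0.05 -0.07  0.09] gap 0.0141 q [ 0.26  0.46 -1.04  1.83  0.45  1.1  -0.93]
shift units [17.062 -0.517 -0.252]
```

View pics/s8.png

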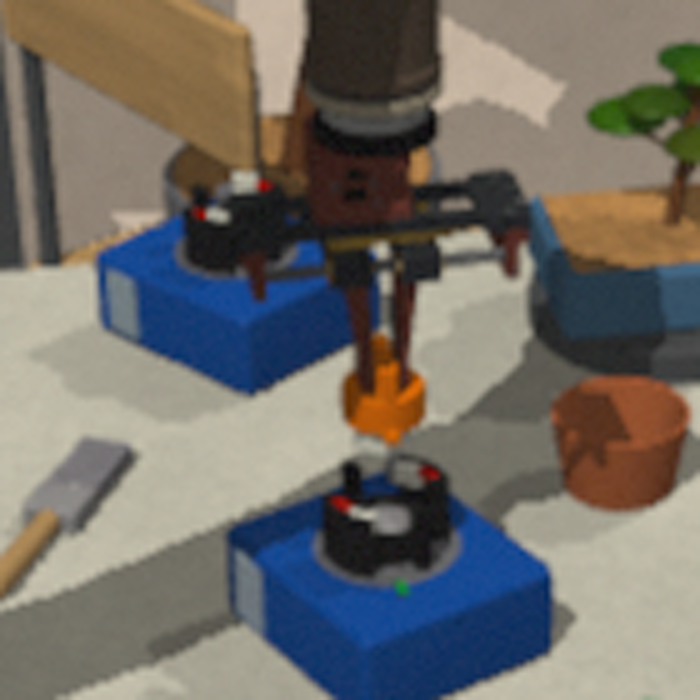

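View pics/w8.png

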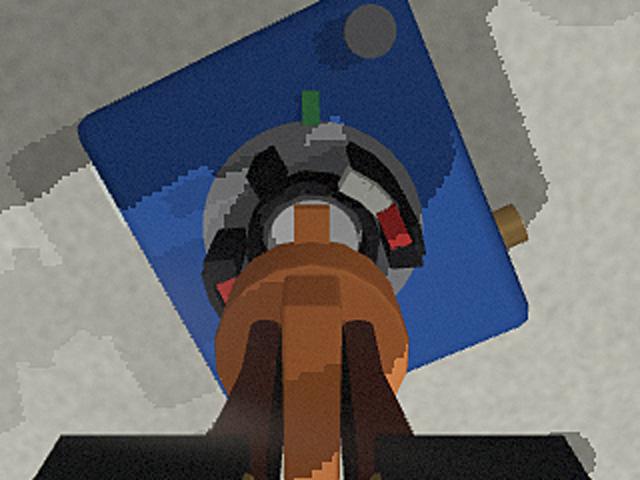

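Both views show the cap free of the neck. Carrying it to the tray.

Call:
move_arm(plan=[[[0.3, -0.2, 0, 0, 0, 0, 0.1], [0.6, -0.2, 0, 0, 0, 0, 0.1], [0.9, 0, 0, 0, 0, 0, 0.1], [0.9, 0, 0, 0, 0, 0, 0.1], [0.9, 0, 0, 0, 0, 0, 0.1], [0.9, 0, 0, 0, 0, 0, 0.1], [0.9, 0, 0, 0, 0, 0, 0.1], [0.9, 0, 0, 0, 0, 0, 0.1], [0.9, 0, 0, 0, 0, 0, 0.1], [0.9, 0, 0, 0, 0, 0, 0.1], [0.9, 0, 0, 0, 0, 0, 0.1]]])

```text
time: 19.23
tool_pos: [0.476, -0.0051, 0.1857]
tcp_rot: [-1.571, -0.0, -1.566]
force: [0.3, 0.6, -1.2]
finger_gap: 0.0136
```

Run:
```python
from h import *
delta([.4717,-.2049,.185],-1.566)
```

```text
t 19.225 pos [ 0.476  -0.0051  0.1857] rpy [-1.5714e+00 -2.0000e-04 -1.5662e+00] F [ 0.3   0.55 -1.24] T [ 0.   -0.14 -0.05] gap 0.0136 q [ 0.79  0.36 -1.08  1.92  0.37  1.07 -0.43]
shift units [ 7.99   0.03  -0.208]
turn units [ 0.006 -0.002  0.002]
```

Call:
move_arm(plan=[[[0.9, 0, 0, 0, 0, 0, 0.1], [0.9, 0, 0, 0, 0, 0, 0.1], [0.9, 0, 0, 0, 0, 0, 0.1], [0.9, 0, 0, 0, 0, 0, 0.1], [0.9, 0, 0, 0, 0, 0, 0.1], [0.9, 0, -0.1, 0, 0, 0, 0.1], [0.9, 0, 0, 0, 0, 0, 0.1], [0.6, 0, 0, 0, 0, 0, 0.1], [0.3, 0, 0, 0, 0, 0, 0.1], [0, 0, 0, 0, 0, 0, 0.1], [0, 0, 0, 0, 0, 0, 0.1]]])

```text
time: 20.6
tool_pos: [0.4749, -0.1829, 0.1859]
tcp_rot: [-1.571, 0.0, -1.565]
force: [0.2, 0.5, -1.6]
finger_gap: 0.0139
```

Run:
```python
from h import *
delta([.4717,-.2049,.185],-1.566)
s=optics.capture("side");w=optics.capture("wrist");t=optics.capture("top")
crop(s,260,230,140,140,5,"pics/s9.png");cv2.imwrite("pics/w9.png",w["frame"][:,:,::-1])
S=[(308,313),(356,315),(354,354),(302,351)]
print("tray from side z.018",np.mean([plane(s,*map(float,p),.018) for p in S],0))
```

```text
t 20.6 pos [ 0.4749 -0.1829  0.1859] rpy [-1.5707e+00  3.0000e-04 -1.5647e+00] F [ 0.22  0.46 -1.63] T [-0.1  -0.07  0.02] gap 0.0139 q [ 1.08  0.42 -1.03  1.85  0.4   1.1  -0.09]
shift units [ 0.878  0.037 -0.132]
turn units [-0.001  0.012 -0.003]
tray from side z.018 [ 0.47150438 -0.21977027  0.018     ]
```

View pics/s9.png

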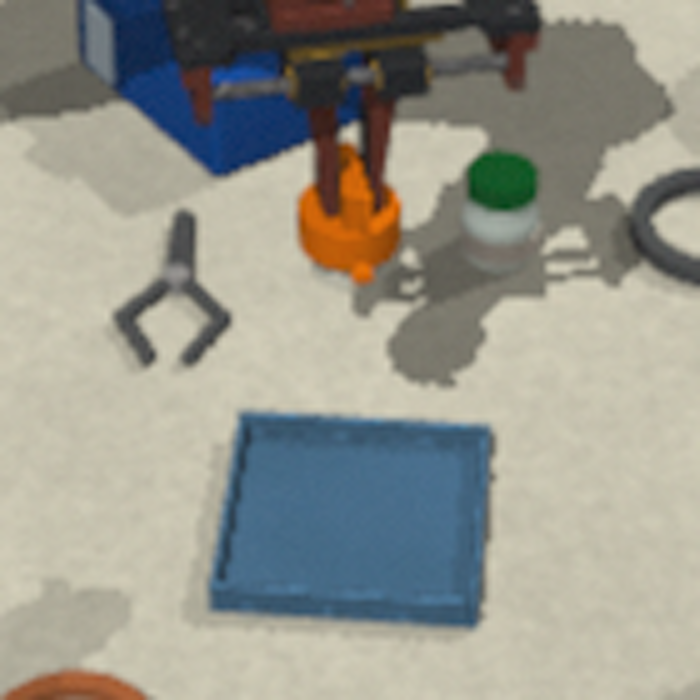

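View pics/w9.png

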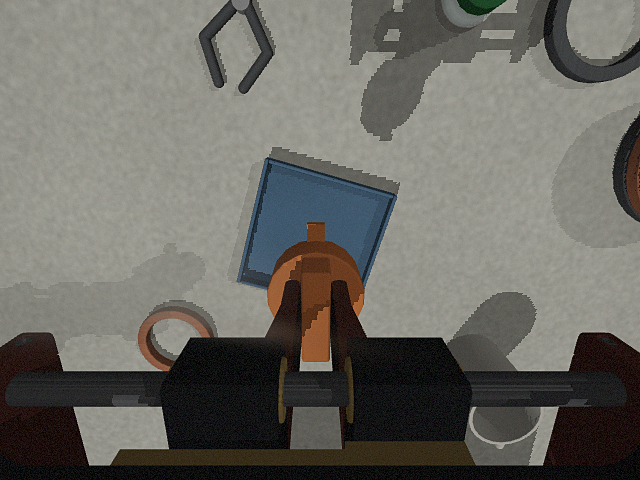

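Run:
```python
from h import *
s=optics.capture("side");w=optics.capture("wrist")
P=[plane(s,260+x/5,230+y/5,.018) for x,y in((243,412),(492,428),(479,608),(215,592))]
print("side",np.mean(P,0),[np.linalg.norm(P[i]-P[i-1]).round(4) for i in range(4)])
c=[plane(w,*p,.018) for p in((268,158),(398,195),(239,283))]
print("wrist",(c[1]+c[2])/2,np.linalg.norm(c[1]-c[2]),np.linalg.norm(c[0]-c[1]),np.linalg.norm(c[0]-c[2]))
delta([.4717,-.2055,.185],-1.566)
```

```text
side [ 0.47608043 -0.21606434  0.018     ] [np.float64(0.1408), np.float64(0.1387), np.float64(0.139), np.float64(0.1363)]
wrist [ 0.47462306 -0.20837088  0.018     ] 0.19629023035308474 0.13674462209648366 0.14068456820082775
t 20.85 pos [ 0.4748 -0.1834  0.1859] rpy [-1.5708e+00 -1.0000e-04 -1.5651e+00] F [-0.78 -0.33 -1.81] T [-0.09 -0.11 -0.05] gap 0.014 q [ 1.08  0.42 -1.03  1.85  0.4   1.1  -0.09]
shift units [ 0.882  0.036 -0.13 ]
turn units [-0.     0.008  0.001]
```

Run:
```python
from h import *
s=optics.capture("side");t=optics.capture("top")
crop(t,400,180,110,110,6,"pics/t9.png")
crop(s,290,300,80,65,10,"pics/s9b.png")
m=cv2.imread("pics/top0.png")[185:295,400:510];cv2.imwrite("pics/t0z.png",cv2.resize(m,None,fx=6,fy=6,interpolation=cv2.INTER_CUBIC))
for x,y in((243,412),(492,428),(479,608),(215,592)):
  print(plane(s,260+x/5,230+y/5,.018).round(4))
for p in [[.5575,-.155],[.5223,-.2928],[.3864,-.254],[.4207,-.1178]]: print(p,((proj(s,[*p,.018])-[290,300])*10).round(0),((proj(t,[*p,.018])-[400,185])*6).round(0))
```

```text
[ 0.4279 -0.1295  0.018 ]
[ 0.5612 -0.1677  0.018 ]
[ 0.5234 -0.3014  0.018 ]
[ 0.3919 -0.2656  0.018 ]
[0.5575, -0.155] [661. 128.] [208. 128.]
[0.5223, -0.2928] [646. 493.] [531. 211.]
[0.3864, -0.254] [103. 455.] [450. 528.]
[0.4207, -0.1178] [154. 100.] [127. 445.]
```

View pics/t0z.png

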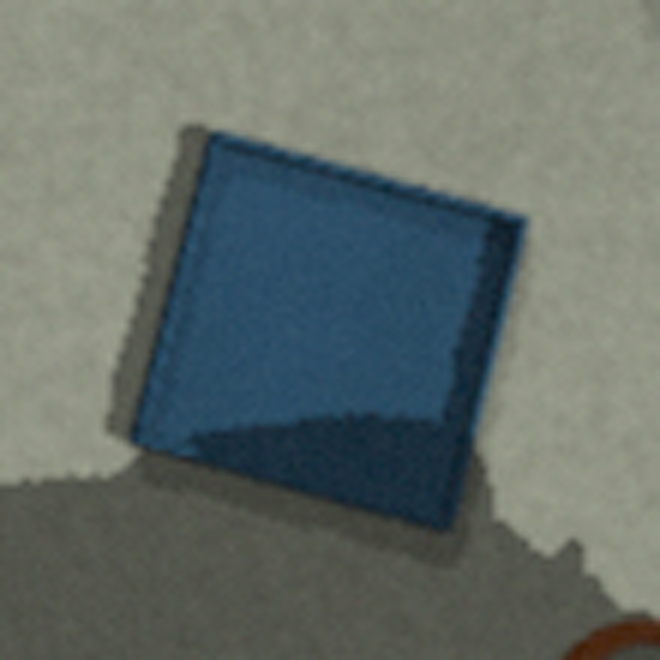

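View pics/s9b.png

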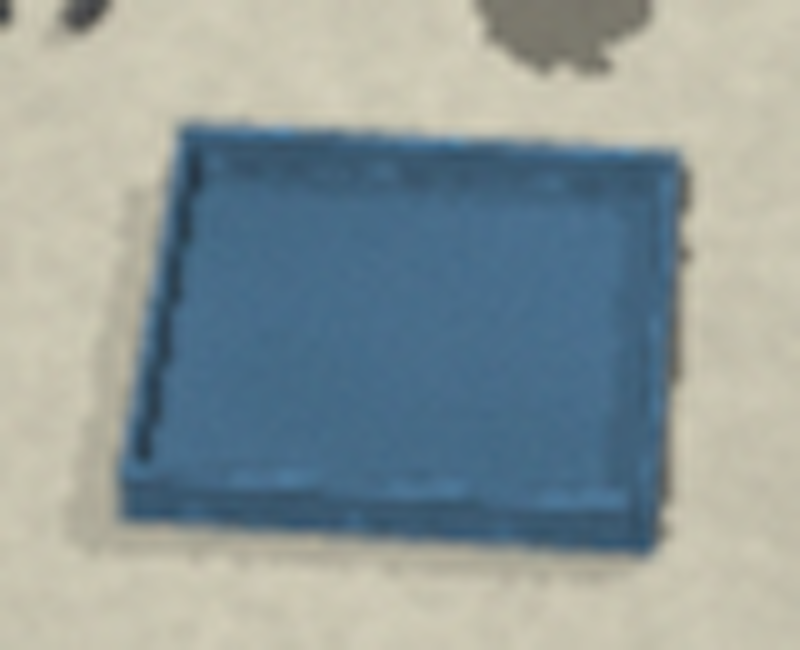

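Call:
move_arm(plan=[[[0.5, 0, -0.07, 0, 0, 0, 0.1], [0.4, 0.2, 0, 0, 0, 0, 0.1], [0, 0.7, 0, 0, 0, 0, 0.1], [0, 0.8, 0, 0, 0, 0, 0.1], [0, 0.8, 0, 0, 0, 0, 0.1], [0, 0.8, 0, 0, 0, 0, 0.1], [0, 0.8, 0, 0, 0, 0, 0.1], [0, 0.4, 0, 0, 0, 0, 0.1], [0, 0, 0, 0, 0, 0, 0.1], [0, 0, 0, 0, 0, 0, 0.1]]])

```text
time: 22.2
tool_pos: [0.4736, -0.2064, 0.0739]
tcp_rot: [-1.57, -0.0, -1.566]
force: [0.6, -0.0, -1.3]
finger_gap: 0.0139
```

Run:
```python
from h import *
delta([.473,-.206,.045],-1.566)
s=optics.capture("side");w=optics.capture("wrist");t=optics.capture("top")
crop(s,280,260,100,100,7,"pics/s10.png");crop(w,140,60,360,270,2,"pics/w10.png");crop(t,400,180,110,110,5,"pics/t10.png")
```

```text
t 22.2 pos [ 0.4736 -0.2064  0.0739] rpy [-1.5699e+00 -3.0000e-04 -1.5658e+00] F [ 0.58 -0.02 -1.32] T [-0.03 -0.08 -0.02] gap 0.0139 q [ 1.01  0.56 -0.91  1.95  0.57  0.9  -0.19]
shift units [-0.015  1.155 -0.026]
turn units [-0.008  0.002  0.003]
```

View pics/s10.png

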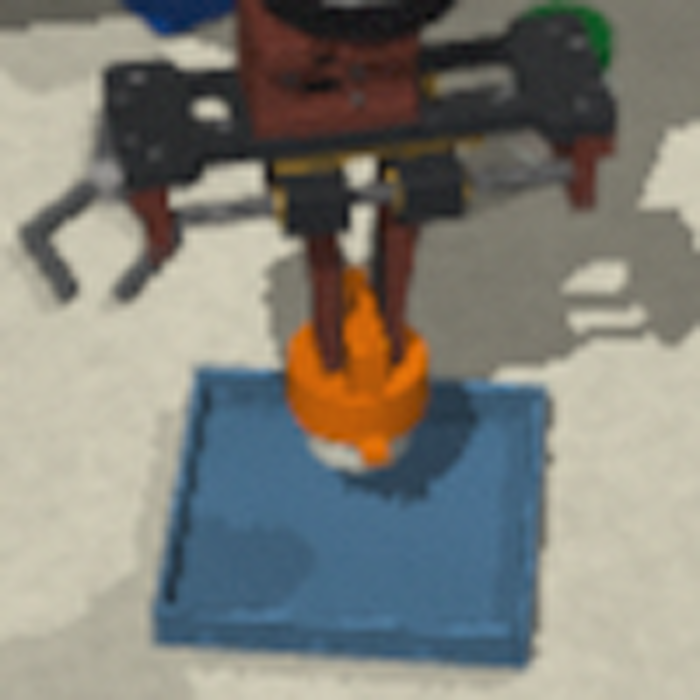

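View pics/w10.png

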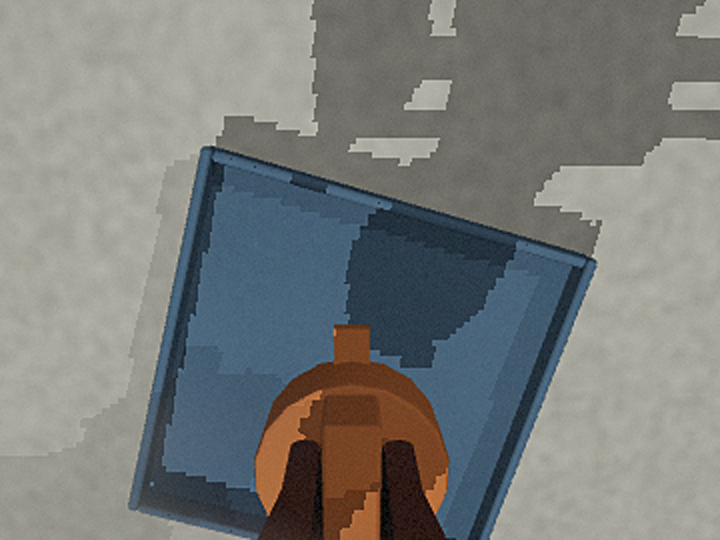

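The side view shows the plug due to land at about (354,520), near the tray floor centre at about (355,527). Lowering by feel.

Call:
move_arm(plan=[[[0, 0.4, 0, 0, 0, 0, 0.1], [0, 0.3, 0, 0, 0, 0, 0.1], [0, 0.2, 0, 0, 0, 0, 0.1], [0, 0.1, 0, 0, 0, 0, 0.1], [0, 0, 0, 0, 0, 0, 0.1], [0, 0, 0, 0, 0, 0, 0.1]]])

```text
time: 23.1
tool_pos: [0.4733, -0.2063, 0.0485]
tcp_rot: [-1.571, -0.0, -1.566]
force: [-0.6, -0.1, -1.1]
finger_gap: 0.014
```

Run:
```python
from h import *
delta([.473,-.206,.040],-1.566)
s=optics.capture("side")
crop(s,280,260,100,100,7,"pics/s11.png")
```

```text
t 23.1 pos [ 0.4733 -0.2063  0.0485] rpy [-1.5705e+00 -1.0000e-04 -1.5658e+00] F [-0.58 -0.07 -1.12] T [-0.06 -0.09  0.02] gap 0.014 q [ 0.98  0.6  -0.88  1.97  0.61  0.86 -0.22]
shift units [-0.014  0.34  -0.011]
turn units [-0.002  0.002  0.001]
```

View pics/s11.png

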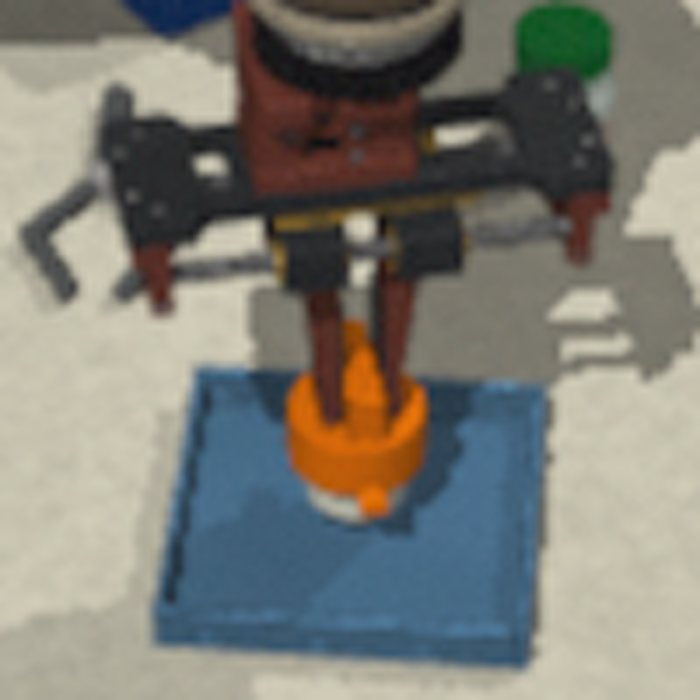

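Call:
move_arm(plan=[[[0, 0.12, 0, 0, 0, 0, 0.1], [0, 0.1, 0, 0, 0, 0, 0.1], [0, 0, 0, 0, 0, 0, 0.1]]])

```text
time: 23.52
tool_pos: [0.4729, -0.2063, 0.0426]
tcp_rot: [-1.571, 0.0, -1.566]
force: [-0.1, 0.0, -2.0]
finger_gap: 0.0137
```

Call:
move_arm(plan=[[[0, 0.04, 0, 0, 0, 0, 0.1], [0, 0.04, 0, 0, 0, 0, 0.1], [0, 0, 0, 0, 0, 0, 0.1]]])

```text
time: 23.9
tool_pos: [0.4731, -0.2063, 0.0408]
tcp_rot: [-1.571, 0.0, -1.566]
force: [-0.2, 0.3, -0.6]
finger_gap: 0.0136
```

Call:
move_arm(plan=[[[0, 0.04, 0, 0, 0, 0, 0.1], [0, 0, 0, 0, 0, 0, 0.1]]])

```text
time: 24.15
tool_pos: [0.4731, -0.2063, 0.0398]
tcp_rot: [-1.571, 0.0, -1.566]
force: [-0.6, -0.1, -1.9]
finger_gap: 0.0136
```

Call:
move_arm(plan=[[[0, 0.04, 0, 0, 0, 0, 0.1], [0, 0, 0, 0, 0, 0, 0.1]]])

```text
time: 24.4
tool_pos: [0.4731, -0.2063, 0.0388]
tcp_rot: [-1.571, 0.0, -1.566]
force: [-0.9, -0.8, -1.4]
finger_gap: 0.0135
```

Call:
move_arm(plan=[[[0, 0.04, 0, 0, 0, 0, 0.1], [0, 0, 0, 0, 0, 0, 0.1]]])

```text
time: 24.65
tool_pos: [0.4731, -0.2063, 0.0378]
tcp_rot: [-1.571, 0.0, -1.566]
force: [0.1, -0.2, -1.7]
finger_gap: 0.0137
```

Call:
move_arm(plan=[[[0, 0.03, 0, 0, 0, 0, 0.1], [0, 0, 0, 0, 0, 0, 0.1]]])

```text
time: 24.9
tool_pos: [0.4731, -0.2063, 0.037]
tcp_rot: [-1.571, -0.0, -1.566]
force: [-0.2, 0.6, -2.4]
finger_gap: 0.014
```

Call:
move_arm(plan=[[[0, 0.03, 0, 0, 0, 0, 0.1], [0, 0, 0, 0, 0, 0, 0.1]]])

```text
time: 25.15
tool_pos: [0.4731, -0.2063, 0.0363]
tcp_rot: [-1.571, -0.0, -1.566]
force: [-0.2, -0.1, -1.3]
finger_gap: 0.0138
```

Call:
move_arm(plan=[[[0, 0.03, 0, 0, 0, 0, 0.1], [0, 0, 0, 0, 0, 0, 0.1]]])

```text
time: 25.4
tool_pos: [0.4731, -0.2064, 0.0355]
tcp_rot: [-1.571, 0.0, -1.566]
force: [-0.4, -0.0, -1.8]
finger_gap: 0.0137
```

Call:
move_arm(plan=[[[0, 0.03, 0, 0, 0, 0, 0.1], [0, 0, 0, 0, 0, 0, 0.1]]])

```text
time: 25.65
tool_pos: [0.4731, -0.2063, 0.0348]
tcp_rot: [-1.571, 0.0, -1.566]
force: [0.7, 0.1, -1.9]
finger_gap: 0.0138
```

Call:
move_arm(plan=[[[0, 0.03, 0, 0, 0, 0, 0.1], [0, 0, 0, 0, 0, 0, 0.1]]])

```text
time: 25.9
tool_pos: [0.4731, -0.2064, 0.034]
tcp_rot: [-1.571, 0.0, -1.566]
force: [-1.4, 0.7, -2.2]
finger_gap: 0.0138
```

Run:
```python
from h import *
delta([.473,-.206,.034],-1.566)
s=optics.capture("side")
crop(s,290,290,80,75,9,"pics/s12.png")
```

```text
t 25.9 pos [ 0.4731 -0.2064  0.034 ] rpy [-1.5709  0.     -1.566 ] F [-1.38  0.74 -2.24] T [-0.02 -0.07 -0.03] gap 0.0138 q [ 0.97  0.62 -0.86  1.98  0.63  0.83 -0.24]
shift units [-0.015  0.001 -0.003]
turn units [ 0.001 -0.    -0.   ]
```

View pics/s12.png

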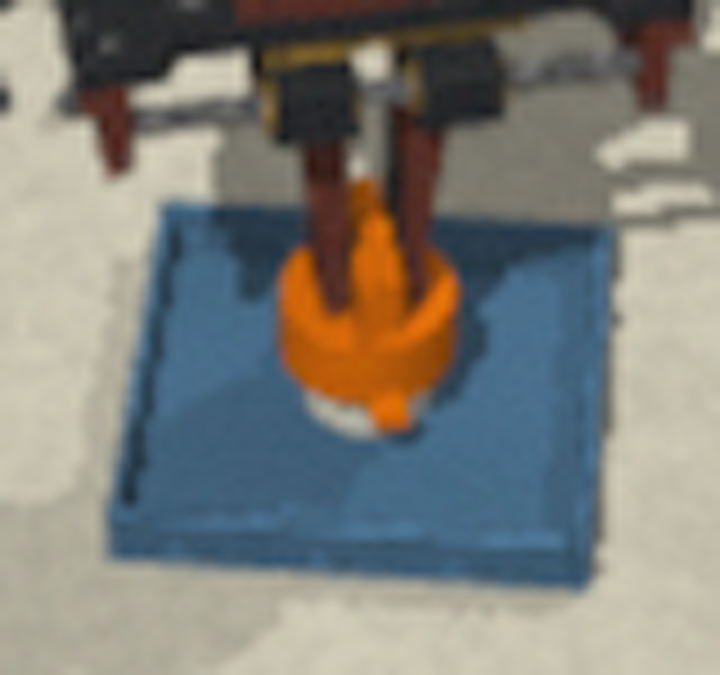

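Call:
move_arm(plan=[[[0, 0.03, 0, 0, 0, 0, 0.1], [0, 0, 0, 0, 0, 0, 0.1]]])

```text
time: 26.2
tool_pos: [0.4731, -0.2063, 0.0333]
tcp_rot: [-1.571, 0.0, -1.566]
force: [-0.2, 0.1, -1.0]
finger_gap: 0.0138
```

Call:
move_arm(plan=[[[0, 0.03, 0, 0, 0, 0, 0.1], [0, 0, 0, 0, 0, 0, 0.1]]])

```text
time: 26.45
tool_pos: [0.4732, -0.2064, 0.0327]
tcp_rot: [-1.571, -0.0, -1.566]
force: [-0.1, -0.0, 0.1]
finger_gap: 0.0136
```

Call:
move_arm(plan=[[[0, 0.03, 0, 0, 0, 0, 0.1], [0, 0, 0, 0, 0, 0, 0.1]]])

```text
time: 26.7
tool_pos: [0.4733, -0.2064, 0.0327]
tcp_rot: [-1.571, -0.001, -1.566]
force: [-2.8, 0.3, 9.9]
finger_gap: 0.0135
```

Call:
move_arm(plan=[[[0, 0.03, 0, 0, 0, 0, 0.1], [0, 0, 0, 0, 0, 0, 0.1]]])

```text
time: 26.95
tool_pos: [0.4733, -0.2065, 0.0326]
tcp_rot: [-1.571, -0.002, -1.566]
force: [-5.7, 0.4, 19.3]
finger_gap: 0.014
```

Touchdown at z≈0.0327. Relieving the push, then releasing.

Call:
move_arm(plan=[[[0, -0.06, 0, 0, 0, 0, 0.1], [0, 0, 0, 0, 0, 0, 0.1]]])

```text
time: 27.2
tool_pos: [0.4732, -0.2064, 0.0327]
tcp_rot: [-1.57, -0.0, -1.566]
force: [-0.9, -0.3, 3.7]
finger_gap: 0.0141
```

Call:
move_arm(plan=[[[0, 0, 0, 0, 0, 0, 0.18], [0, 0, 0, 0, 0, 0, 0.25], [0, 0, 0, 0, 0, 0, 0.36], [0, 0, 0, 0, 0, 0, 0.36]]])

```text
time: 27.7
tool_pos: [0.4732, -0.2063, 0.0327]
tcp_rot: [-1.571, -0.0, -1.566]
force: [-0.4, 0.4, 2.8]
finger_gap: 0.031
```

Call:
move_arm(plan=[[[0, -0.2, 0, 0, 0, 0, 0.36], [0, -0.4, 0, 0, 0, 0, 0.36], [0, -0.6, 0, 0, 0, 0, 0.36], [0, -0.8, 0, 0, 0, 0, 0.36], [0, -0.8, 0, 0, 0, 0, 0.36], [0, -0.8, 0, 0, 0, 0, 0.36], [0, -0.8, 0, 0, 0, 0, 0.36], [0, -0.8, 0, 0, 0, 0, 0.36], [0, 0, 0, 0, 0, 0, 0.36]]])

```text
time: 28.82
tool_pos: [0.474, -0.2066, 0.1643]
tcp_rot: [-1.568, -0.001, -1.566]
force: [0.1, 0.3, -0.4]
finger_gap: 0.0318
```

Run:
```python
from h import *
delta([.473,-.206,.034],-1.566)
s=optics.capture("side");w=optics.capture("wrist")
crop(s,290,290,80,75,9,"pics/s13.png");cv2.imwrite("pics/w13.png",w["frame"][:,:,::-1])
```

```text
t 28.825 pos [ 0.474  -0.2066  0.1643] rpy [-1.5685e+00 -1.4000e-03 -1.5662e+00] F [ 0.11  0.27 -0.38] T [-0.05 -0.1  -0.02] gap 0.0318 q [ 1.09  0.45 -1.    1.86  0.44  1.06 -0.08]
shift units [-0.034  5.21  -0.053]
turn units [-0.022 -0.002  0.014]
```

View pics/s13.png

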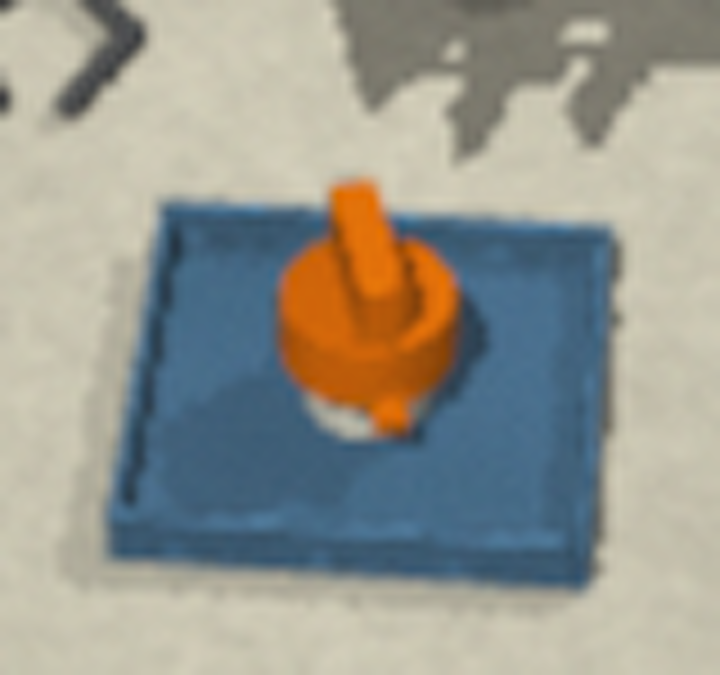

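View pics/w13.png

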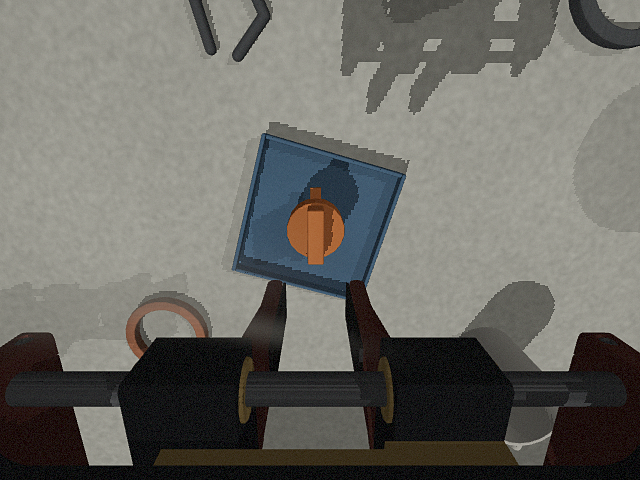

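Run:
```python
from h import *
s=optics.capture("side");w=optics.capture("wrist")
c=[plane(w,*p,.018) for p in((264,134),(406,173),(366,298),(234,270))]
print("wrist tray",np.mean(c,0),"cap",plane(w,316,230,.046), "wing top",plane(w,315.7,235,.068))
c=[plane(s,290+x/9,290+y/9,.018) for x,y in((162,205),(614,230),(592,548),(112,520))]
print("side tray",np.mean(c,0),"cap body top",plane(s,290+370/9,290+315/9,.046),"wingtop",plane(s,290+366/9,290+238/9,.068))
```

```text
wrist tray [ 0.47435065 -0.20552751  0.018     ] cap [ 0.47287033 -0.20481701  0.046     ] wing top [ 0.47259149 -0.20295715  0.068     ]
side tray [ 0.47535413 -0.21506966  0.018     ] cap body top [ 0.47406801 -0.22177991  0.046     ] wingtop [ 0.47453239 -0.21284897  0.068     ]
```

Call:
move_arm(plan=[[[0, -0.8, 0, 0, 0, 0, 0.36], [-0.9, 0, -0.5, 0, 0, 0, 0.36], [-0.9, 0, -0.5, 0, 0, 0, 0.36], [-0.9, 0, -0.5, 0, 0, 0, 0.36], [-0.9, 0, -0.5, 0, 0, 0, 0.36], [-0.9, 0, -0.5, 0, 0, 0, 0.36], [-0.9, 0, 0, 0, 0, 0, 0.36], [0, 0, 0, 0, 0, 0, 0.36], [0, 0, 0, 0, 0, 0, 0.36]]])

```text
time: 30.15
tool_pos: [0.4103, -0.0723, 0.183]
tcp_rot: [-1.57, -0.0, -1.566]
force: [0.1, 0.0, 0.8]
finger_gap: 0.0317
```

Run:
```python
from h import *
t=optics.capture("top");s=optics.capture("side");cv2.imwrite("pics/t14.png",t["frame"][:,:,::-1]);cv2.imwrite("pics/s14.png",s["frame"][:,:,::-1])
hsv=cv2.cvtColor(t["frame"],cv2.COLOR_RGB2HSV);m=cv2.inRange(hsv,(8,150,100),(20,255,255));m[:, :400]=0;m[:190]=0;m[290:]=0;m[:,515:]=0
ys,xs=np.nonzero(m);print(len(xs),xs.mean(),ys.mean(),plane(t,xs.mean(),ys.mean(),.046))
```

```text
9 508.0 289.0 [ 0.34615676 -0.32712617  0.046     ]
```

View pics/t14.png

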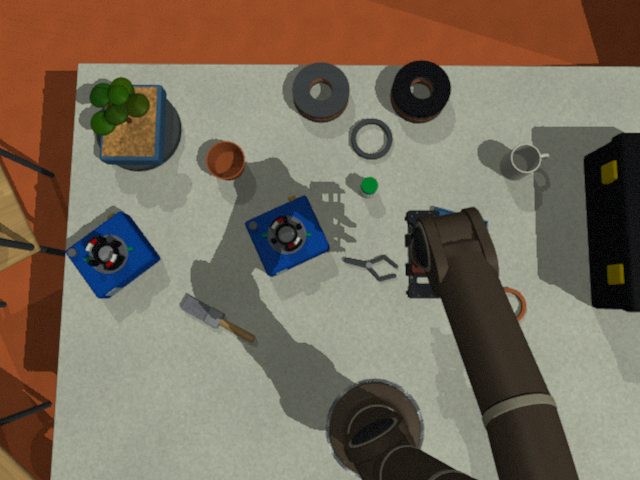

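View pics/s14.png

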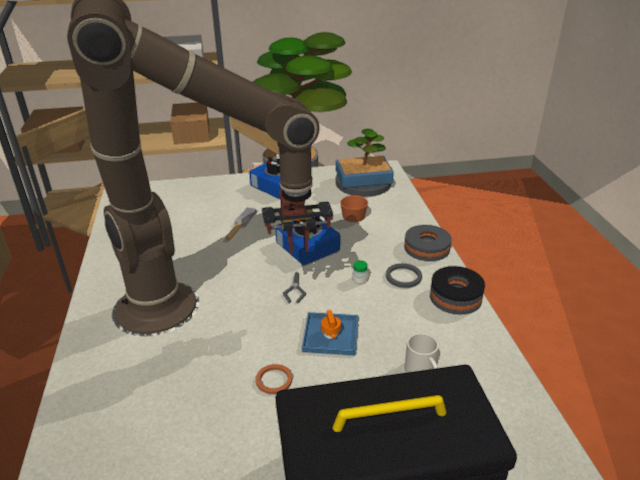

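The side view shows the cap upright mid-tray at (331,325). Every bystander in view sits at its starting pixels. Handing in.

```bash
python3 -c "
from plant import order;print(order.hand_in())"
```

```text
the job is handed in; nothing more can be done
None
```

The cap is off the nearest tank and standing upright near the middle of the blue tray. I let go of it and handed the job in at about 30 s.

**Freeing the cap:** I pushed it down in steps of about 0.5 mm near the bottom until it met the rim. The push there read 17 N, and one step further it read 23 N, so I went one step past the 17 N stop point. It was still under the 35 N limit. I eased back to about 10 N, turned it roughly 64° until the wing and ear lined up with the green mark, and lifted it straight up.

**Setting it down:** I lowered it by feel. The push briefly reached 19 N after touchdown. I eased off to about 3 N before opening the fingers.

**Last checks:**
- **Position:** the wrist camera puts the cap within about 2–3 mm of the tray's centre.
- **Bystanders:** in the top and side views the other items stand where they began, except the copper coil, which the arm partly hides from above. The side view shows it in place.

**What failed or disagreed:**
- **Fingertip reach:** the tips stood about 33 mm higher than the stated reach implied. My first close passed above the wing without touching it, so I then worked from the cameras and the force reading.
- **Side camera:** it put the tray about 10 mm off from the top and wrist views. I used those two, which agreed to about 3 mm.
- **Top view:** the arm hid the tray from above, so I could not repeat the centring check there.

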